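Get the prime lens out from behind the filter cases

TASK

The prime lens on the wooden riser is hemmed in by the two filter cases and the blue blower: first stand all three of those upright on the grey mat, then lift the lens out and set it down gently in the middle of the round cork coaster while they wait there. Then put the two filter cases and the blower back on the riser, each upright in the very place where it stood at the start and the cases turned as they were. Knock nothing over and do not shift the lens cap, the battery or the camera.

Things in the scene. Friction and masses are not known exactly. Their poses are not given: they have to be found in the camera images.
- riser: Fixed wooden riser, three steps rising along its +x (away from the robot), 210 mm deep (x), 230 mm wide (y). Origin: centre of its underside, on the ledge. Lowest tread: x -105 to -33 mm, 25 mm high; middle: -33 to +45 mm, 50 mm high; top: +45 to +105 mm, 75 mm high. Lens and filter cases start on the middle tread, the blower on the lowest.
- lens: Prime lens standing glass up: black cylinder with a thin red and a silver ring and a violet glass front, 62 mm across, 40 mm tall, 200 g. Origin: centre of its underside; z up. At the start a filter case is about 12 mm from it on each side (riser y), the blower's bulb 11 mm in front and the top tread's rise 8 mm behind.
- orange_case: Orange plastic filter case, amber filter in its broad faces, standing on edge: 70 mm (its x) by 24 mm thick (its y) by 78 mm tall, about 60 g. Origin: centre of its underside; z up. At the start its x runs along the riser's x within 0.06 rad. Taller than the lens: grip its upper 30 mm across the 24 mm. Comes back to its start place, same way round or half a turn on.
- green_case: Green plastic filter case with a green filter in its broad faces; otherwise just like the orange case (70 x 24 x 78 mm, origin at the centre of the underside), at the other side of the lens. It must come back to its own start place.
- blower: Blue air blower standing upright: round blue bulb 52 mm across at its widest (40 mm up), foot 42 mm across, the bulb ending 92 mm up; above it a black collar and then a black nozzle 15 mm across from 96 to 150 mm up, which is the place to grip from above. About 70 g. Origin: centre of its underside; z up. It must come back to its start place on the lowest tread.
- mat: Fixed grey felt mat, the side area: 180 mm (x) by 150 mm (y), 3 mm thick. Origin: centre of its underside.
- coaster: Fixed round cork coaster, 90 mm across, 5 mm thick: where the lens goes. Origin: centre of its underside.
- lens_cap: Bystander: loose black lens cap, 52 mm across, 8 mm thick, lying on the riser's top tread. Origin: centre of its underside.
- battery: Bystander: loose grey camera battery with a yellow face, 38 x 56 x 20 mm, lying on the ledge between robot and riser. Origin: centre of its underside.
- camera: Bystander: loose black and silver camera without a lens, 45 mm (x) by 130 mm (y), 92 mm tall, standing on the ledge beyond the work. Origin: centre of its underside.
Things that resemble listed ones, but are neither listed nor needed, are in the scene too. What is meant by the orange_case is not purple, and is the smaller of those in its own colour.

How it is judged (in metres and radians):
On the way, in this order (a step that is already met when the one before it is completed fails the run):
1. both filter cases and the blower stand upright and released on the grey mat (x of orange_case in the frame of mat between -0.09 and 0.09 m and y of orange_case in the frame of mat between -0.075 and 0.075 m and z of each of orange_case, green_case, blower in the frame of mat below 0.01 m and contact force between the fingers and orange_case below 0.5 N and linear speed of each of orange_case, green_case, blower below 0.03 m/s and angle between each of orange_case, green_case, blower's own z axis and vertical below 0.15 rad and x of green_case in the frame of mat between -0.09 and 0.09 m and y of green_case in the frame of mat between -0.075 and 0.075 m and contact force between the fingers and green_case below 0.5 N and x of blower in the frame of mat between -0.09 and 0.09 m and y of blower in the frame of mat between -0.075 and 0.075 m and contact force between the fingers and blower below 0.5 N and distance of lens from where it was at the start of the episode below 0.02 m), for 0.2 s.
2. the lens stands released on the cork coaster while the cases and the blower still stand on the mat (x of orange_case in the frame of mat between -0.09 and 0.09 m and y of orange_case in the frame of mat between -0.075 and 0.075 m and z of each of orange_case, green_case, blower in the frame of mat below 0.01 m and contact force between the fingers and orange_case below 0.5 N and linear speed of each of orange_case, green_case, blower, lens below 0.03 m/s and angle between each of orange_case, green_case, blower, lens's own z axis and vertical below 0.15 rad and x of green_case in the frame of mat between -0.09 and 0.09 m and y of green_case in the frame of mat between -0.075 and 0.075 m and contact force between the fingers and green_case below 0.5 N and x of blower in the frame of mat between -0.09 and 0.09 m and y of blower in the frame of mat between -0.075 and 0.075 m and contact force between the fingers and blower below 0.5 N and horizontal distance between lens and coaster below 0.014 m and z of lens in the frame of coaster below 0.01 m and contact force between the fingers and lens below 0.5 N), for 0.2 s.
At the end, for the whole second after the job is handed in: The lens stands on the cork coaster with its centre within 14 mm of the coaster's; each filter case and the blower stands upright within 15 mm of its own start place, the cases parallel to the riser's sides within 0.25 rad; all are released and at rest (horizontal distance between lens and coaster below 0.014 m and z of lens in the frame of coaster below 0.01 m and contact force between the fingers and lens below 0.5 N and linear speed of each of lens, orange_case, green_case, blower below 0.03 m/s and angle between each of lens, orange_case, green_case, blower's own z axis and vertical below 0.15 rad and distance of each of orange_case, green_case, blower from where it was at the start of the episode below 0.015 m and contact force between the fingers and orange_case below 0.5 N and contact force between the fingers and green_case below 0.5 N and contact force between the fingers and blower below 0.5 N and angle between the x axis of each of orange_case, green_case and the x axis of riser, either way round below 0.25 rad); the robot touches nothing.
It fails at once if the lens, a filter case or the blower is knocked over (angle between any of lens, orange_case, green_case, blower's own z axis and vertical above 0.7 rad).
It fails at once if the lens is dropped onto the coaster (horizontal distance between lens and coaster below 0.06 m and z of lens in the frame of coaster below 0.03 m and linear speed of lens above 0.6 m/s).
It fails at once if the lens cap, the battery or the camera is shifted by more than 20 mm (distance of any of lens_cap, battery, camera from where it was at the start of the episode above 0.02 m).
It also fails if it takes over 138 s, if anything falls off the work surface, if the arm or the gripper's body presses on something with over 40 N, if the wrist force passes 120 N, or if a joint passes its speed limit or range.

ROBOT

A 6-joint arm with a two-finger parallel gripper is mounted at the origin on the work surface. World frame = base frame: x ahead of the robot, y to its left, z up, the work surface at z = 0. Lengths are in m, angles in degrees, forces in N, time in s.
With the tool pointing down it reaches from about 0.4 to 0.825 m from the base axis. Payload 7 kg.
Tool frame: the origin (TCP) lies midway between the tips of the shut fingers; the grasp point (between the pads) lies 19 mm behind it; z points along the fingers, y is the line along which they close (so a half turn about z gives the same grasp; the last joint's range is limited). The gripper opens to 88 mm and grips with 3 to 60 N. Pads are 19 mm wide; open, the fingers measure 130 mm over their backs; the gripper's body (78 mm by 193 mm) begins 47 mm behind the grasp point.
Start: joints at [83.6, 20.546, 0.682, 0, -70.136, -16.507], TCP at [0.263, 0.622, 0.227] pointing down, gripper open.
Joint ranges: [-176.03, 176.03], [-82.01, 121.73], [-58.28, 71.71], [-173.87, 95.51], [-174.79, -0.11], [-173.66, 173.66]. Speed limits (degrees/s): [136.94, 136.94, 172.46, 180, 180, 180].

INTERFACE

Orientations are given as [roll, pitch, yaw] about the fixed x, y, z axes, in that order (R = Rz(yaw) Ry(pitch) Rx(roll)).
In Python, from plant import ctrl gives the robot as it stands. The module is installed in compiled form; this text tells all that it offers.
- The arm moves only by the tool send_rows, never from a script. Its argument "plan" is a list that holds one entry, the list of rows, each a list of 6 numbers: the shift along the tool's x, y, z in shares of 0.8 m (1.0 is 0.8 m), then the turn, a rotation vector about the tool's x, y, z in normalised numbers (1 is 90 degrees). A call has 1 to 8 rows; each row is the pose to reach, as a shift and turn from the pose commanded when the call began, along the tool's axes at that moment; what a row does not reach only later rows make up. A row lasts 1/12 s, in which the tool goes at most 41.7 mm and 7.16 degrees, less where a joint would pass 70% of its speed; a pose out of reach is approached as far as the arm can. A call with a gripper value outside its range is refused whole. "fingers" is the opening, from 0 (shut) to 1 (fully open), set as the call begins (left out, the last holds). The fingers move at their own pace and stop on an object; the grip force is fixed at half the most. Time passes only in rows, so rows that repeat a pose let the fingers close. It gives the time, the measured TCP pose, the force, the opening and the grip force at its end, in the units of the state.
- ctrl.get_obs(): the state, without advancing time (a new reading comes with each control period).
- ctrl.snapshot(name): name is "scene" or "top" or "wrist"; returns a dict with "img" (420x560x3 uint8, red, green, blue), "K" (3x3 intrinsics, pixels), "k1" (the pictures are not rectified: a ray, as slopes to the right and down, at radius r is drawn at 1 + k1 r^2 times it, then the intrinsics apply), "pose" (4x4, takes a point from camera to world coordinates). Camera axes: x right, y down, z forward; pixel columns grow to the right and rows downward; lengths in m; the calibration is good to about 2 mm. A picture is of the moment at which its call begins. There is no depth.
- ctrl.close_job(): hands the job in; it is judged then, once.
The state is a dict: "clock": time; "joint_pos": joint angles; "qvel": joint speeds; "tau": joint torques, N m; "tool_pos": TCP position; "orientation": TCP orientation; "force": force on the tool from outside, world axes, zero at the start; "moment": the same for the moment, N m; "opening": finger opening in m; "gripper_force": force on a finger pad.
Only numpy, scipy, OpenCV 4.12 (cv2) and the standard library are available. Lean on these libraries where they do the work, as an engineer would, in place of code of your own. Each camera call takes 0.05 s, during which the arm holds its last target. There are 200 camera calls.

## Working session

There is one attempt and no reset: what is moved stays moved. The work goes in short steps, Python scripts to look and compute and a tool call to move; the robot and the scene stay as the last step left them, time stands still between calls to the robot, and variables do not carry over. Pictures are saved under pics/ and viewed, at most 14 in all, crops included, and the job is handed in when it is done.

Besides the shell and the picture viewer there is one more tool, called after "Emit:" by a JSON object that holds its "name" and its "arguments", one argument or row to a line. send_rows: Moves the arm, as the interface text tells. Its arguments: {"type":"object","properties":{"plan":{"type":"array","items":{"type":"array","items":{"type":"array","items":{"type":"number"}}}},"fingers":{"type":"number"}},"required":["plan"]}

```bash
mkdir -p pics
cat > h.py <<'E'
import numpy as np, cv2
from plant import ctrl
def snap(n,fn=None):
    s=ctrl.snapshot(n)
    if fn: cv2.imwrite('pics/'+fn,s['img'][:,:,::-1])
    return s
def ray(s,u,v):
    K=s['K'];d=np.array([(u-K[0,2])/K[0,0],(v-K[1,2])/K[1,1]]);p=d.copy()
    for _ in range(30): p=d/(1+s['k1']*(p@p))
    T=np.array(s['pose']);return T[:3,3],T[:3,:3]@np.array([p[0],p[1],1.])
def onz(s,u,v,z):
    o,d=ray(s,u,v);return o+d*(z-o[2])/d[2]
def proj(s,P):
    T=np.array(s['pose']);c=T[:3,:3].T@(np.array(P)-T[:3,3]);p=c[:2]/c[2];p=p*(1+s['k1']*(p@p))
    K=s['K'];return np.array([K[0,0]*p[0]+K[0,2],K[1,1]*p[1]+K[1,2]])
E
python3 - <<'E'
from h import *
a=snap('scene','scene.png');b=snap('top','top.png')
import pickle;pickle.dump((a,b),open('start.pkl','wb'))
for s in(a,b):print(s['K'],s['k1'],np.round(s['pose'],3))
print(ctrl.get_obs())
E
```

```text
[[522.94421673   0.         272.98494093]
 [  0.         522.94421673 204.39046923]
 [  0.           0.           1.        ]] -0.04079954540830435 [[ 0.862  0.324 -0.39   1.063]
 [ 0.507 -0.529  0.68  -0.836]
 [ 0.014 -0.784 -0.62   0.865]
 [ 0.     0.     0.     1.   ]]
[[414.42664879   0.         283.03751022]
 [  0.         414.42664879 210.43674864]
 [  0.           0.           1.        ]] -0.018933472267203346 [[-0.008 -0.982  0.19   0.422]
 [-1.     0.011  0.017  0.007]
 [-0.019 -0.19  -0.982  0.933]
 [ 0.     0.     0.     1.   ]]
{'clock': 0.1, 'joint_pos': array([ 8.35987468e+01,  2.05879847e+01,  6.39531856e-01, -1.86711159e-02,
       -7.01377442e+01, -1.65062446e+01]), 'qvel': array([-0.01860693, -0.122821  ,  0.02641106,  0.07671181, -0.07961289,
        0.0359894 ]), 'tau': array([-2.09776597e-03, -5.84165454e+01,  2.93750650e+01,  7.01551929e+00,
        1.01301813e-02, -5.48810942e-05]), 'tool_pos': array([0.26259496, 0.62134063, 0.22570994]), 'orientation': array([ 1.79912368e+02, -7.66302094e-03, -2.29138488e+01]), 'force': array([-0.19407303, -0.48732423,  0.71661939]), 'moment': array([ 0.0524864 ,  0.02992671, -0.01559273]), 'gripper_force': 0.0, 'opening': 0.08757958796864765}
```

View pics/scene.png

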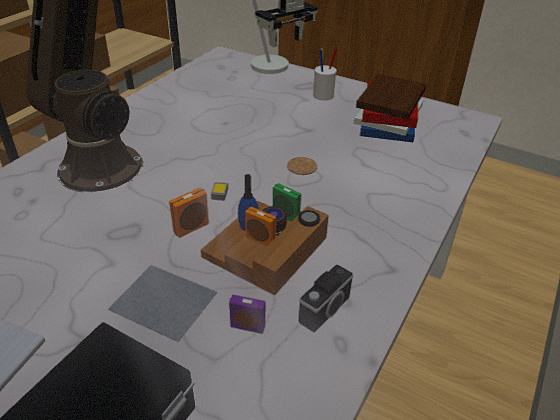

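View pics/top.png

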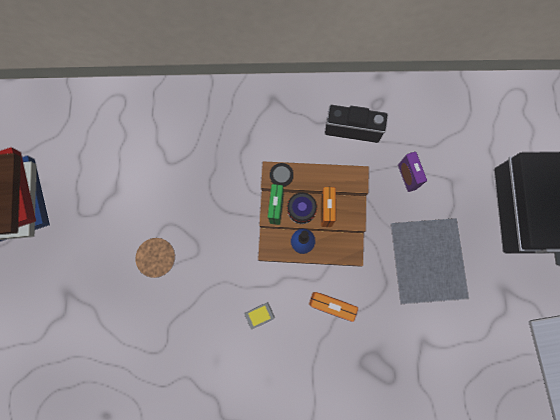

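Scene picture: the orange candidates are scene (260,225) / top (329,204), on the riser beside the lens, and scene (190,212) / top (333,306), larger and lying on the ledge. The purple case at top (412,171) is ruled out by its colour. The one on the riser fits because it is smaller and beside the lens. Next I measure and confirm it in a crop.

Run:
```python
from h import *
import pickle
a,b=pickle.load(open('start.pkl','rb'))
im=b['img'];hsv=cv2.cvtColor(im,cv2.COLOR_RGB2HSV)
c=im[120:330,225:475][:,:,::-1];cv2.imwrite('pics/crop1.png',cv2.resize(c,None,fx=2.8,fy=2.8,interpolation=cv2.INTER_CUBIC))
def blobs(n,m,amin,z):
    m=cv2.morphologyEx(m,cv2.MORPH_CLOSE,np.ones((3,3)))
    for k in cv2.findContours(m,cv2.RETR_EXTERNAL,cv2.CHAIN_APPROX_NONE)[0]:
        if cv2.contourArea(k)<amin: continue
        P=np.array([onz(b,*q[0],z)[:2] for q in k],np.float32)
        r=cv2.minAreaRect(P);M=cv2.moments(k)
        print(n,'px',round(M['m10']/M['m00']),round(M['m01']/M['m00']),'rect c',np.round(r[0],4),'size',np.round(r[1],4),'ang',round(r[2],1))
R=lambda lo,hi:cv2.inRange(hsv,lo,hi)
blobs('orange',R((5,140,110),(18,255,255)),80,.128)
blobs('green',R((50,100,40),(85,255,255)),60,.128)
blobs('blue',R((105,120,30),(125,255,255)),60,.065)
x=cv2.inRange(hsv,(95,20,60),(125,70,150));x[:,:380]=0;x[:215]=0;x[310:]=0;x[:,480:]=0
blobs('mat',x,800,.003)
x=R((5,60,60),(20,200,255));x[:,200:]=0;x[:220]=0;x[300:]=0;x[:,:120]=0
blobs('cork',x,500,.005)
for n,u,v,z in [('riser NL',262,162,.075),('NR',369,166,.075),('FL',258,261,.025),('FR',363,266,.025),('lens',302,207,.09),('nozzle',303,235,.175),('cap',282,174,.083),('batt',260,316,.02)]: print(n,np.round(onz(b,u,v,z),4))
```

```text
orange px 333 306 rect c [ 0.3927 -0.0727] size [0.0896 0.029 ] ang 69.4
orange px 328 205 rect c [ 0.5855 -0.0652] size [0.0359 0.0788] ang 89.3
green px 275 202 rect c [0.5929 0.0366] size [0.0243 0.0786] ang 84.0
blue px 303 241 rect c [ 0.5251 -0.0183] size [0.0476 0.0494] ang 44.2
blue px 302 206 rect c [ 0.5996 -0.0191] size [0.0385 0.0393] ang 89.3
blue px 38 216 rect c [0.5936 0.5582] size [0.069  0.0186] ang 20.0
mat px 429 261 rect c [ 0.4864 -0.301 ] size [0.1785 0.1492] ang 3.7
cork px 155 257 rect c [0.4984 0.3134] size [0.0873 0.0869] ang 46.1
riser NL [0.6956 0.066  0.075 ]
NR [ 0.6835 -0.1641  0.075 ]
FL [0.4862 0.0779 0.025 ]
FR [ 0.4732 -0.1504  0.025 ]
lens [ 0.5923 -0.0183  0.09  ]
nozzle [ 0.5226 -0.0167  0.175 ]
cap [0.6658 0.0228 0.083 ]
batt [0.3691 0.0736 0.02  ]
```

View pics/crop1.png

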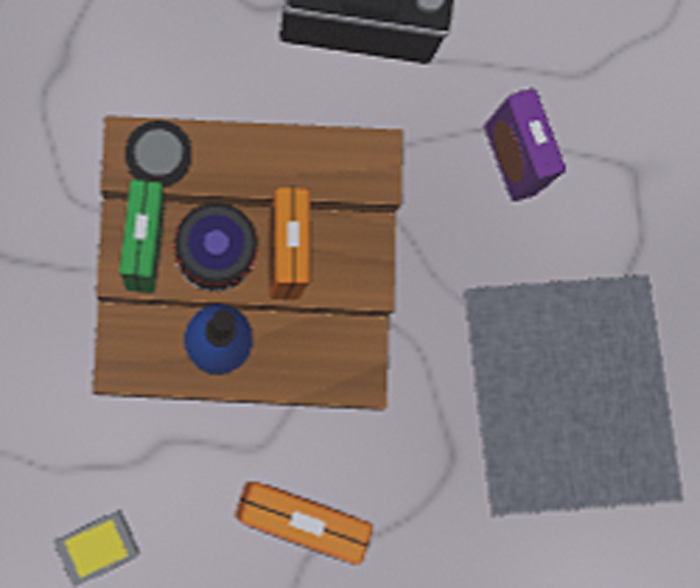

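The crop confirms it: the small orange case stands on the riser at crop (292,234), level with the green one at (141,227). The larger orange case is off the riser at (308,522). I refine the positions with two views.

Run:
```python
from h import *
import pickle
a,b=pickle.load(open('start.pkl','rb'))
def white(s,u0,u1,v0,v1):
    im=s['img'][v0:v1,u0:u1];h=cv2.cvtColor(im,cv2.COLOR_RGB2HSV)
    m=((h[...,1]<70)&(h[...,2]>130)).astype(np.uint8)
    n,l,st,c=cv2.connectedComponentsWithStats(m);i=1+np.argmax(st[1:,4]);return c[i]+[u0,v0],st[i,4]
def tri(p,q):
    o1,d1=ray(a,*p);o2,d2=ray(b,*q);t=np.linalg.lstsq(np.c_[d1,-d2],o2-o1,rcond=None)[0]
    x,y=o1+d1*t[0],o2+d2*t[1];return np.round((x+y)/2,4),round(np.linalg.norm(x-y),4)
for n,w in [('or',(324,335,196,211)),('gr',(270,281,194,209))]:
    q,k=white(b,*w);print(n,q,k,np.round(onz(b,*q,.128),4), 'scene proj',proj(a,onz(b,*q,.128)))
P=lambda x,y,z:print('scene',np.round(proj(a,(x,y,z)),1),'top',np.round(proj(b,(x,y,z)),1))
P(.5226,-.0167,.175);P(.5923,-.0183,.09);P(.4984,.3134,.005)
# dark nozzle column tip in scene
g=cv2.cvtColor(a['img'],cv2.COLOR_RGB2GRAY)
print(g[168:186,238:258]);
g=cv2.cvtColor(b['img'],cv2.COLOR_RGB2GRAY);print(g[226:246,294:314])
# lens outline in top: dark pixels
h=cv2.cvtColor(b['img'],cv2.COLOR_RGB2HSV)
m=((h[...,2]<95)).astype(np.uint8);m[:,:284]=0;m[:,321:]=0;m[:190]=0;m[224:]=0
k=max(cv2.findContours(m,0,1)[0],key=cv2.contourArea)
W=np.array([onz(b,*p[0],.09)[:2] for p in k],np.float32);print('lens',cv2.minEnclosingCircle(W),cv2.boundingRect(k))
for n,u,v in [('mat',391,223),('mat',457,218),('mat',468,299),('mat',401,304)]:print(np.round(onz(b,u,v,.003),4))
c=a['img'][165:260,205:345][:,:,::-1];cv2.imwrite('pics/crop2.png',cv2.resize(c,None,fx=5.5,fy=5.5,interpolation=cv2.INTER_CUBIC))
print('green edges',[np.round(onz(b,225+u/2.8,120+v/2.8,.128),4) for u,v in[(130,181),(160,181),(152,278),(122,276)]])
print('or edges',[np.round(onz(b,225+u/2.8,120+v/2.8,.128),4) for u,v in[(276,187),(308,187),(307,285),(273,283)]])
```

```text
or [329.5 203. ] 36 [ 0.5921 -0.0718  0.128 ] scene proj [260.22695488 213.71114323]
gr [274.93181818 200.52272727] 44 [0.5984 0.0364 0.128 ] scene proj [286.59102341 189.74133637]
scene [246.9 174.7] top [303. 235.]
scene [272.3 213.9] top [302. 207.]
scene [301.8 164.6] top [154.3 257.1]
[[136 138 136 138 137 136 135 135 137 138 134 139 134 133 131 135 124 124
  127 134]
 [136 137 137 135 135 136 136 135 135 136 132 134 138 134 139 136 129 122
  123 130]
 [135 139 135 140 137 134 136 138 133 137 135 139 137 132 135 134 133 122
  123 128]
 [137 135 137 137 136 137 139 135 138 136 137 138 134 134 135 136 135 129
  121 127]
 [136 138 139 134 135 136 137 139 142 139 139 137 135 138 135 141 137 132
  128 125]
 [133 134 135 139 134 136 137 133 135 137 140 142 137 140 136 133 133 135
  129 127]
 [136 136 137 136 135 140 139 116  82  66  49  79 128 137 134 137 134 138
  132 131]
 [135 135 137 137 137 141 108  33  23  34  34  21 106 142 139 136 138 137
  136 130]
 [138 140 138 133 137 140 111  29  35  31  38  33  61 116 142 137 135 138
  134 133]
 [135 135 138 135 138 143 109  18  37  40  3
[... 2214 characters left out ...]
49  57  60  54  57  55  52
   53  47]
 [ 64  64  65  67  68  68  68  70  69  69  66  64  59  59  57  54  54  54
   53  50]
 [ 65  64  66  66  66  67  67  67  66  65  64  61  60  57  55  57  51  52
   53  45]]
lens ((0.6026965975761414, -0.017810313031077385), 0.045184943825006485) (284, 190, 37, 34)
[ 0.5705 -0.2217  0.003 ]
[ 0.5803 -0.3719  0.003 ]
[ 0.4003 -0.3806  0.003 ]
[ 0.3911 -0.2335  0.003 ]
green edges [array([0.6311, 0.0433, 0.128 ]), array([0.6308, 0.0218, 0.128 ]), array([0.5605, 0.028 , 0.128 ]), array([0.5621, 0.0492, 0.128 ])]
or edges [array([ 0.6254, -0.0609,  0.128 ]), array([ 0.6251, -0.0837,  0.128 ]), array([ 0.5543, -0.0808,  0.128 ]), array([ 0.556, -0.057,  0.128])]
```

View pics/crop2.png

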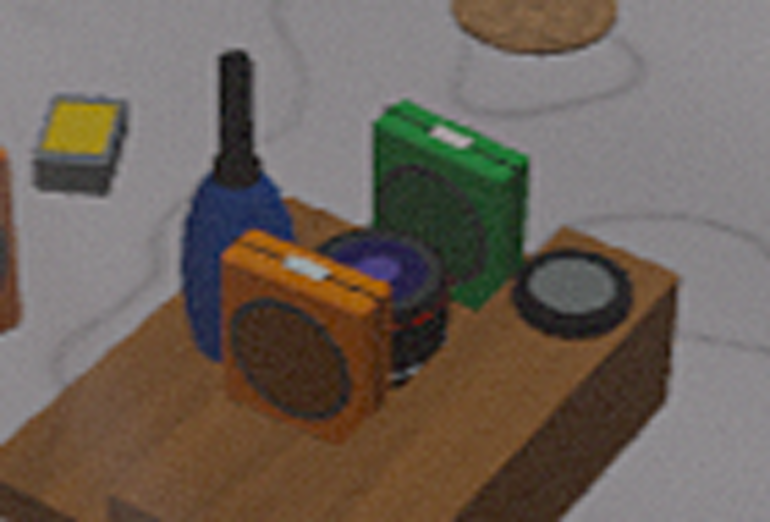

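Careful with the scale: shifts go in shares of 0.8 m and turns go in shares of 90 degrees. That gives: 17 cm / 80 = 0.2125, 15 cm / 80 = 0.1875.

Emit:
{"name": "send_rows", "arguments": {
  "plan": [
    [[0.025, 0.025, -0.0125, 0, 0, 0], [0.0625, 0.0625, -0.025, 0, 0, 0], [0.1, 0.1, -0.0375, 0, 0, 0], [0.1313, 0.1313, -0.0375, 0, 0, 0], [0.1625, 0.1625, -0.0375, 0, 0, 0], [0.1875, 0.1875, -0.0375, 0, 0, 0], [0.2125, 0.2125, -0.0375, 0, 0, 0], [0.2125, 0.2125, -0.0375, 0, 0, 0]]
  ],
  "fingers": 1
}}

```text
clock: 0.77
tool_pos: [0.3539, 0.3949, 0.2569]
orientation: [180.0, 0.0, -23.0]
force: [0.2, -0.0, -0.2]
opening: 0.0875
gripper_force: 0.0
```

To row units: 17 cm / 80 = 0.2125, 15 cm / 80 = 0.1875.

Emit:
{"name": "send_rows", "arguments": {
  "plan": [
    [[0.025, 0.025, 0, 0, 0, 0], [0.0625, 0.0625, 0, 0, 0, 0], [0.1, 0.1, 0, 0, 0, 0], [0.1313, 0.1313, 0, 0, 0, 0], [0.1625, 0.1625, 0, 0, 0, 0], [0.1875, 0.1875, 0, 0, 0, 0], [0.2125, 0.2125, 0, 0, 0, 0], [0.2125, 0.2125, 0, 0, 0, 0]]
  ]
}}

```text
clock: 1.43
tool_pos: [0.4442, 0.1728, 0.2564]
orientation: [179.9, 0.0, -23.1]
force: [0.3, 0.2, 0.6]
opening: 0.088
gripper_force: 0.0
```

To row units: 15 cm / 80 = 0.1875, 14.8 cm / 80 = 0.185, -19 degrees / 90 = -0.2111.

Emit:
{"name": "send_rows", "arguments": {
  "plan": [
    [[0.025, 0.025, 0, 0, 0, -0.0333], [0.0625, 0.0625, 0, 0, 0, -0.0778], [0.1, 0.1, 0, 0, 0, -0.1222], [0.1313, 0.1313, 0, 0, 0, -0.1667], [0.1625, 0.1625, 0, 0, 0, -0.2111], [0.1875, 0.185, 0, 0, 0, -0.2111], [0.1875, 0.185, 0, 0, 0, -0.2111], [0.1875, 0.185, 0, 0, 0, -0.2111]]
  ]
}}

```text
clock: 2.1
tool_pos: [0.5243, -0.0194, 0.2558]
orientation: [180.0, 0.1, -4.1]
force: [-0.3, 0.1, -0.7]
opening: 0.0877
gripper_force: 0.0
```

```bash
cat >> h.py <<'E'
def to(x,y,z,yaw=-4):
    o=ctrl.get_obs();p=o['tool_pos'];w=np.radians(o['orientation'][2]);d=np.array([x,y,z])-p
    print('t',round(o['clock'],1),'pose',np.round(p,4),np.round(o['orientation'],2),'F',np.round(o['force'],1),'open',round(o['opening'],4),round(o['gripper_force'],1))
    print('cm',np.round(100*np.array([d[0]*np.cos(w)+d[1]*np.sin(w),d[0]*np.sin(w)-d[1]*np.cos(w),-d[2]]),2),'rz',round(np.degrees(w)-yaw,2))
E
python3 -c "
from h import *
to(.5247,-.0185,.133)"
```

```text
t 2.1 pose [ 0.5243 -0.0194  0.2558] [ 1.7998e+02  8.0000e-02 -4.0800e+00] F [-0.3  0.1 -0.7] open 0.0877 0.0
cm [ 0.04 -0.1  12.28] rz -0.08
```

To row units: 12.3 cm / 80 = 0.1538, 11.8 cm / 80 = 0.1475.

Emit:
{"name": "send_rows", "arguments": {
  "plan": [
    [[0, -0.0013, 0.025, 0, 0, 0], [0, -0.0013, 0.0563, 0, 0, 0], [0, -0.0013, 0.0875, 0, 0, 0], [0, -0.0013, 0.1125, 0, 0, 0], [0, -0.0013, 0.1338, 0, 0, 0], [0, -0.0013, 0.1475, 0, 0, 0], [0, -0.0013, 0.1538, 0, 0, 0], [0, -0.0013, 0.1538, 0, 0, 0]]
  ]
}}

```text
clock: 2.77
tool_pos: [0.5234, -0.0166, 0.1325]
orientation: [180.0, 0.1, -3.8]
force: [0.2, 0.2, 0.6]
opening: 0.0875
gripper_force: 0.0
```

Emit:
{"name": "send_rows", "arguments": {
  "plan": [
    [[0, 0, 0, 0, 0, 0], [0, 0, 0, 0, 0, 0], [0, 0, 0, 0, 0, 0], [0, 0, 0, 0, 0, 0], [0, 0, 0, 0, 0, 0], [0, 0, 0, 0, 0, 0], [0, 0, 0, 0, 0, 0], [0, 0, 0, 0, 0, 0]]
  ],
  "fingers": 0
}}

```text
clock: 3.43
tool_pos: [0.5242, -0.0176, 0.1337]
orientation: [-180.0, -0.0, -3.9]
force: [0.7, -0.4, 0.9]
opening: 0.0396
gripper_force: 0.0
```

```bash
python3 -c "
from h import *
to(.5247,-.0185,.133);snap('wrist','w1.png')"
```

```text
t 3.4 pose [ 0.5242 -0.0176  0.1337] [-1.80e+02 -1.00e-02 -3.92e+00] F [ 0.7 -0.4  0.9] open 0.0396 0.0
cm [0.05 0.09 0.07] rz 0.08
```

View pics/w1.png

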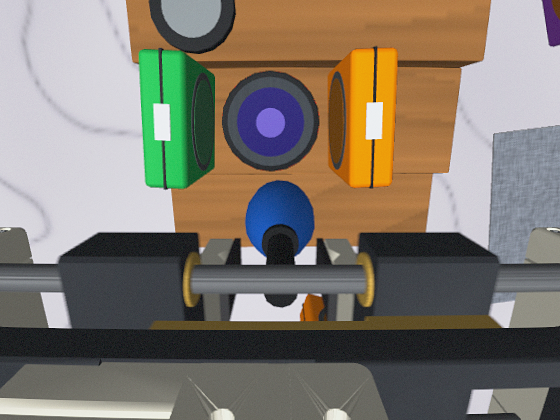

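The wrist view shows the nozzle (280,265) midway between the fingers, with the lens at (270,122) and the cases at (162,122) and (374,120). I keep closing, then lift.

Emit:
{"name": "send_rows", "arguments": {
  "plan": [
    [[0, 0, 0, 0, 0, 0], [0, 0, 0, 0, 0, 0], [0, 0, 0, 0, 0, 0], [0, 0, 0, 0, 0, 0], [0, 0, 0, 0, 0, 0], [0, 0, 0, 0, 0, 0], [0, 0, 0, 0, 0, 0], [0, 0, 0, 0, 0, 0]]
  ]
}}

```text
clock: 4.15
tool_pos: [0.5242, -0.0175, 0.1335]
orientation: [180.0, 0.0, -3.9]
force: [0.2, 0.3, -1.4]
opening: 0.0143
gripper_force: 30.0
```

To row units: -10 cm / 80 = -0.125, -9 cm / 80 = -0.1125.

Emit:
{"name": "send_rows", "arguments": {
  "plan": [
    [[0, 0, -0.0063, 0, 0, 0], [0, 0, -0.0188, 0, 0, 0], [0, 0, -0.0375, 0, 0, 0], [0, 0, -0.0625, 0, 0, 0], [0, 0, -0.0875, 0, 0, 0], [0, 0, -0.1125, 0, 0, 0], [0, 0, -0.125, 0, 0, 0], [0, 0, -0.125, 0, 0, 0]]
  ]
}}

```text
clock: 4.82
tool_pos: [0.5257, -0.0173, 0.2368]
orientation: [-179.9, -0.3, -3.9]
force: [-0.0, 0.4, -0.7]
opening: 0.0147
gripper_force: 30.0
```

Emit:
{"name": "send_rows", "arguments": {
  "plan": [
    [[-0.0038, 0.0125, 0, 0, 0, 0], [-0.01, 0.0375, 0, 0, 0, 0], [-0.02, 0.075, 0, 0, 0, 0], [-0.03, 0.1125, 0, 0, 0, 0], [-0.0388, 0.15, 0, 0, 0, 0], [-0.045, 0.175, 0, 0, 0, 0], [-0.0488, 0.1875, 0, 0, 0, 0], [-0.0488, 0.1875, 0, 0, 0, 0]]
  ]
}}

```text
clock: 5.48
tool_pos: [0.4735, -0.1662, 0.2325]
orientation: [180.0, 0.1, -4.1]
force: [-0.0, 0.2, -1.5]
opening: 0.0146
gripper_force: 30.0
```

To row units: 14.3 cm / 80 = 0.1788, 13.6 cm / 80 = 0.17.

Emit:
{"name": "send_rows", "arguments": {
  "plan": [
    [[-0.0038, 0.0125, 0, 0, 0, 0], [-0.01, 0.0375, 0, 0, 0, 0], [-0.02, 0.075, 0, 0, 0, 0], [-0.03, 0.1125, 0, 0, 0, 0], [-0.0375, 0.15, 0, 0, 0, 0], [-0.0425, 0.17, 0, 0, 0, 0], [-0.0438, 0.1788, 0, 0, 0, 0], [-0.0438, 0.1788, 0, 0, 0, 0]]
  ]
}}

```text
clock: 6.15
tool_pos: [0.4301, -0.3055, 0.2329]
orientation: [-180.0, 0.1, -4.0]
force: [0.1, 0.8, -0.7]
opening: 0.0145
gripper_force: 30.0
```

```bash
python3 -c "
from h import *
to(.4307,-.3052,.112);snap('scene','s2.png')"
```

```text
t 6.2 pose [ 0.4301 -0.3055  0.2329] [-1.7998e+02  6.0000e-02 -3.9800e+00] F [ 0.1  0.8 -0.7] open 0.0145 30.0
cm [ 0.06 -0.03 12.09] rz 0.02
```

View pics/s2.png

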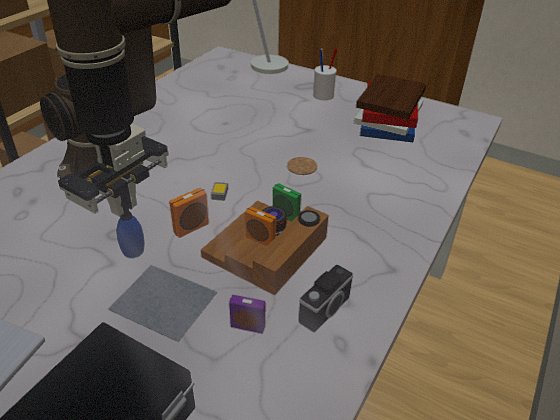

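The scene view shows the blower hanging upright at (130,235), near the mat. I lower it to the mat and release.

To row units: 12.1 cm / 80 = 0.1513, 11.8 cm / 80 = 0.1475.

Emit:
{"name": "send_rows", "arguments": {
  "plan": [
    [[0, 0, 0.0188, 0, 0, 0], [0, 0, 0.05, 0, 0, 0], [0, 0, 0.0875, 0, 0, 0], [0, 0, 0.1188, 0, 0, 0], [0, 0, 0.14, 0, 0, 0], [0, 0, 0.1475, 0, 0, 0], [0, 0, 0.1513, 0, 0, 0], [0, 0, 0.1513, 0, 0, 0]]
  ]
}}

```text
clock: 6.87
tool_pos: [0.431, -0.3042, 0.1127]
orientation: [180.0, 0.0, -3.8]
force: [-0.6, 0.7, -0.7]
opening: 0.0142
gripper_force: 30.0
```

Emit:
{"name": "send_rows", "arguments": {
  "plan": [
    [[0, 0, 0, 0, 0, 0], [0, 0, 0, 0, 0, 0], [0, 0, 0, 0, 0, 0], [0, 0, 0, 0, 0, 0], [0, 0, 0, 0, 0, 0], [0, 0, 0, 0, 0, 0], [0, 0, 0, 0, 0, 0], [0, 0, 0, 0, 0, 0]]
  ],
  "fingers": 0.6
}}

```text
clock: 7.53
tool_pos: [0.4304, -0.3048, 0.1126]
orientation: [-180.0, -0.0, -3.9]
force: [0.7, 0.1, 0.4]
opening: 0.0523
gripper_force: 0.0
```

To row units: -10 cm / 80 = -0.125, -8 cm / 80 = -0.1.

Emit:
{"name": "send_rows", "arguments": {
  "plan": [
    [[0, 0, -0.025, 0, 0, 0], [0, 0, -0.0625, 0, 0, 0], [0, 0, -0.1, 0, 0, 0], [0, 0, -0.125, 0, 0, 0], [0, 0, -0.125, 0, 0, 0], [0, 0, -0.125, 0, 0, 0]]
  ]
}}

```text
clock: 8.03
tool_pos: [0.431, -0.3049, 0.2138]
orientation: [180.0, -0.2, -3.9]
force: [-1.5, -0.4, -1.0]
opening: 0.0526
gripper_force: 0.0
```

```bash
python3 -c "
from h import *
to(.591,-.0713,.22)"
```

```text
t 8.0 pose [ 0.431  -0.3049  0.2138] [ 1.7998e+02 -1.6000e-01 -3.9100e+00] F [-1.5 -0.4 -1. ] open 0.0526 0.0
cm [ 14.37 -24.4   -0.62] rz 0.09
```

To row units: -16 cm / 80 = -0.2, -1.5 cm / 80 = -0.0188.

Emit:
{"name": "send_rows", "arguments": {
  "plan": [
    [[0.0125, -0.0188, -0.0075, 0, 0, 0], [0.0313, -0.05, -0.0075, 0, 0, 0], [0.05, -0.0875, -0.0075, 0, 0, 0], [0.075, -0.125, -0.0075, 0, 0, 0], [0.0938, -0.1625, -0.0075, 0, 0, 0], [0.1125, -0.1875, -0.0075, 0, 0, 0], [0.1188, -0.2, -0.0075, 0, 0, 0], [0.1188, -0.2, -0.0075, 0, 0, 0]]
  ]
}}

```text
clock: 8.7
tool_pos: [0.5366, -0.1498, 0.2169]
orientation: [180.0, 0.1, -3.8]
force: [-0.1, -1.2, -0.3]
opening: 0.0528
gripper_force: 0.0
```

Emit:
{"name": "send_rows", "arguments": {
  "plan": [
    [[0.0125, -0.0188, 0, 0, 0, 0], [0.0313, -0.05, 0, 0, 0, 0], [0.05, -0.0813, 0, 0, 0, 0], [0.0613, -0.1013, 0, 0, 0, 0], [0.0613, -0.105, 0, 0, 0, 0], [0.0613, -0.105, 0, 0, 0, 0]]
  ]
}}

```text
clock: 9.2
tool_pos: [0.5903, -0.0708, 0.2175]
orientation: [180.0, 0.1, -3.9]
force: [-1.3, 0.8, 0.3]
opening: 0.0527
gripper_force: 0.0
```

Run:
```python
from h import *
to(.591,-.0713,.100)
s=snap('wrist','w2.png')
# case top-face corners expected in the wrist picture at measured place
t=np.radians(-3)
for dx,dy in [(-35,-12),(-35,12),(35,12),(35,-12),(0,0)]:
    x,y=dx/1e3,dy/1e3
    print(np.round(proj(s,(.591+x*np.cos(t)-y*np.sin(t),-.0713+x*np.sin(t)+y*np.cos(t),.128)),0))
print(np.round(proj(s,(.597,.036,.128))),np.round(proj(s,(.5923,-.0183,.09))))
```

```text
t 9.2 pose [ 0.5903 -0.0708  0.2175] [ 1.7998e+02  1.0000e-01 -3.8600e+00] F [-1.3  0.8  0.3] open 0.0527 0.0
cm [ 0.07  0.04 11.75] rz 0.14
[293. 249.]
[265. 249.]
[262. 168.]
[292. 167.]
[278. 210.]
[149. 211.] [222. 201.]
```

View pics/w2.png

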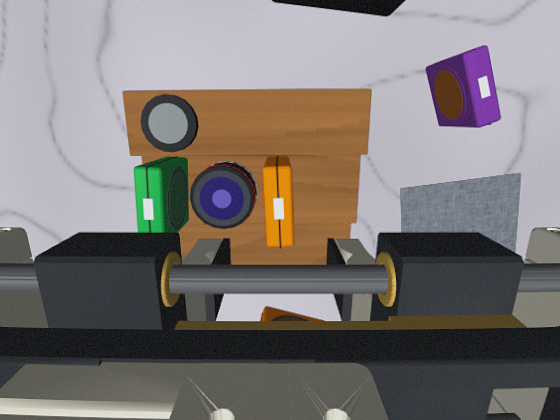

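The wrist view shows the orange case centred between the fingers: label at (278,208) against a predicted (278,210), green label at (148,208). I descend and grip.

To row units: 11.7 cm / 80 = 0.1463, 11.5 cm / 80 = 0.1438.

Emit:
{"name": "send_rows", "arguments": {
  "plan": [
    [[0.0013, 0, 0.025, 0, 0, 0], [0.0025, 0, 0.0563, 0, 0, 0], [0.0025, 0, 0.0875, 0, 0, 0], [0.0025, 0, 0.1125, 0, 0, 0], [0.0025, 0, 0.1338, 0, 0, 0], [0.0025, 0, 0.1438, 0, 0, 0], [0.0025, 0, 0.1463, 0, 0, 0], [0.0025, 0, 0.1463, 0, 0, 0]]
  ]
}}

```text
clock: 9.92
tool_pos: [0.5924, -0.0721, 0.1016]
orientation: [180.0, 0.0, -3.9]
force: [-0.4, 0.4, -0.1]
opening: 0.0524
gripper_force: 0.0
```

Emit:
{"name": "send_rows", "arguments": {
  "plan": [
    [[0, 0, 0, 0, 0, 0], [0, 0, 0, 0, 0, 0], [0, 0, 0, 0, 0, 0], [0, 0, 0, 0, 0, 0], [0, 0, 0, 0, 0, 0], [0, 0, 0, 0, 0, 0], [0, 0, 0, 0, 0, 0], [0, 0, 0, 0, 0, 0]]
  ],
  "fingers": 0
}}

```text
clock: 10.58
tool_pos: [0.593, -0.0713, 0.1021]
orientation: [180.0, -0.0, -3.9]
force: [-2.1, -0.3, 4.9]
opening: 0.0241
gripper_force: 29.5
```

```bash
python3 -c "
from h import *
to(.522,-.343,.2)"
```

```text
t 10.6 pose [ 0.593  -0.0713  0.1021] [ 1.80e+02 -4.00e-02 -3.89e+00] F [-2.1 -0.3  4.9] open 0.0241 29.5
cm [-5.23 27.59 -9.79] rz 0.11
```

To row units: -9.5 cm / 80 = -0.1188, -8.5 cm / 80 = -0.1063.

Emit:
{"name": "send_rows", "arguments": {
  "plan": [
    [[0, 0, -0.0063, 0, 0, 0], [0, 0, -0.0188, 0, 0, 0], [0, 0, -0.0375, 0, 0, 0], [0, 0, -0.0625, 0, 0, 0], [0, 0, -0.0875, 0, 0, 0], [0, 0, -0.1063, 0, 0, 0], [0, 0, -0.1188, 0, 0, 0], [0, 0, -0.1188, 0, 0, 0]]
  ]
}}

```text
clock: 11.25
tool_pos: [0.5939, -0.0712, 0.1994]
orientation: [-180.0, -0.2, -3.9]
force: [0.5, 0.7, -0.1]
opening: 0.0242
gripper_force: 29.5
```

To row units: 14 cm / 80 = 0.175, 13.5 cm / 80 = 0.1688.

Emit:
{"name": "send_rows", "arguments": {
  "plan": [
    [[-0.0025, 0.0125, 0, 0, 0, 0], [-0.0075, 0.0375, 0, 0, 0, 0], [-0.015, 0.075, 0, 0, 0, 0], [-0.0213, 0.1125, 0, 0, 0, 0], [-0.0275, 0.1438, 0, 0, 0, 0], [-0.0313, 0.1688, 0, 0, 0, 0], [-0.0325, 0.175, 0, 0, 0, 0], [-0.0325, 0.175, 0, 0, 0, 0]]
  ]
}}

```text
clock: 11.92
tool_pos: [0.5559, -0.2107, 0.1952]
orientation: [-180.0, 0.1, -4.1]
force: [-0.5, 0.5, -0.9]
opening: 0.0242
gripper_force: 29.5
```

To row units: 13.6 cm / 80 = 0.17, 13.2 cm / 80 = 0.165.

Emit:
{"name": "send_rows", "arguments": {
  "plan": [
    [[-0.0025, 0.0125, 0, 0, 0, 0], [-0.0075, 0.0375, 0, 0, 0, 0], [-0.015, 0.075, 0, 0, 0, 0], [-0.0213, 0.1125, 0, 0, 0, 0], [-0.0275, 0.1438, 0, 0, 0, 0], [-0.03, 0.165, 0, 0, 0, 0], [-0.0313, 0.17, 0, 0, 0, 0], [-0.0313, 0.17, 0, 0, 0, 0]]
  ]
}}

```text
clock: 12.58
tool_pos: [0.5226, -0.3437, 0.1959]
orientation: [-180.0, 0.1, -4.0]
force: [0.7, 0.5, -0.0]
opening: 0.0242
gripper_force: 29.5
```

```bash
python3 -c "
from h import *
to(.523,-.344,.0558);snap('scene','s3.png')"
```

```text
t 12.6 pose [ 0.5226 -0.3437  0.1959] [-1.7998e+02  6.0000e-02 -3.9700e+00] F [ 0.7  0.5 -0. ] open 0.0242 29.5
cm [ 0.05  0.03 14.01] rz 0.03
```

View pics/s3.png

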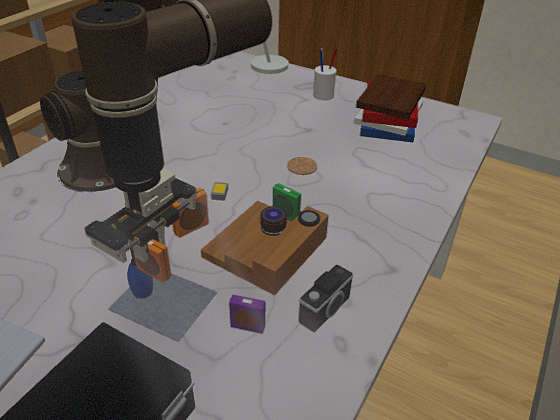

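The blower stands on the mat at (140,280), the orange case is held upright at (153,260), and the lens is still on its tread at (273,218). I lower the case.

To row units: 14 cm / 80 = 0.175, 13.7 cm / 80 = 0.1713.

Emit:
{"name": "send_rows", "arguments": {
  "plan": [
    [[0, 0, 0.0188, 0, 0, 0], [0, 0, 0.0563, 0, 0, 0], [0, 0, 0.1, 0, 0, 0], [0, 0, 0.1375, 0, 0, 0], [0, 0, 0.1625, 0, 0, 0], [0, 0, 0.1713, 0, 0, 0], [0, 0, 0.175, 0, 0, 0], [0, 0, 0.175, 0, 0, 0]]
  ]
}}

```text
clock: 13.3
tool_pos: [0.5237, -0.3426, 0.0569]
orientation: [180.0, -0.0, -3.8]
force: [-0.1, 0.2, -0.0]
opening: 0.024
gripper_force: 29.5
```

Emit:
{"name": "send_rows", "arguments": {
  "plan": [
    [[0, 0, 0, 0, 0, 0], [0, 0, 0, 0, 0, 0], [0, 0, 0, 0, 0, 0], [0, 0, 0, 0, 0, 0], [0, 0, 0, 0, 0, 0], [0, 0, 0, 0, 0, 0], [0, 0, 0, 0, 0, 0], [0, 0, 0, 0, 0, 0]]
  ],
  "fingers": 0.6
}}

```text
clock: 13.97
tool_pos: [0.523, -0.3432, 0.0566]
orientation: [-180.0, -0.0, -3.9]
force: [0.1, 0.4, 1.0]
opening: 0.0523
gripper_force: 0.0
```

To row units: -16 cm / 80 = -0.2, -15 cm / 80 = -0.1875.

Emit:
{"name": "send_rows", "arguments": {
  "plan": [
    [[0, 0, -0.025, 0, 0, 0], [0, 0, -0.0625, 0, 0, 0], [0, 0, -0.1, 0, 0, 0], [0, 0, -0.15, 0, 0, 0], [0, 0, -0.1875, 0, 0, 0], [0, 0, -0.2, 0, 0, 0], [0, 0, -0.2, 0, 0, 0]]
  ]
}}

```text
clock: 14.55
tool_pos: [0.5246, -0.3439, 0.2205]
orientation: [179.9, -0.4, -3.9]
force: [1.2, -0.1, -0.1]
opening: 0.0523
gripper_force: 0.0
```

```bash
python3 -c "
from h import *
to(.5975,.036,.217,-4.5)"
```

```text
t 14.6 pose [ 0.5246 -0.3439  0.2205] [179.88  -0.35  -3.89] F [ 1.2 -0.1 -0.1] open 0.0523 0.0
cm [  4.69 -38.4    0.35] rz 0.61
```

To row units: -19.5 cm / 80 = -0.2438, -18.5 cm / 80 = -0.2313.

Emit:
{"name": "send_rows", "arguments": {
  "plan": [
    [[0.0025, -0.025, 0.0025, 0, 0, 0], [0.0088, -0.0688, 0.0038, 0, 0, 0], [0.0138, -0.1125, 0.0038, 0, 0, 0], [0.0188, -0.1563, 0.0038, 0, 0, 0], [0.025, -0.2, 0.0038, 0, 0, 0], [0.0288, -0.2313, 0.0038, 0, 0, 0], [0.03, -0.2438, 0.0038, 0, 0, 0], [0.03, -0.2438, 0.0038, 0, 0, 0]]
  ]
}}

```text
clock: 15.22
tool_pos: [0.5601, -0.1482, 0.2124]
orientation: [-180.0, 0.1, -3.8]
force: [-0.5, -0.1, -0.6]
opening: 0.0528
gripper_force: 0.0
```

To row units: -18.9 cm / 80 = -0.2363, -18.4 cm / 80 = -0.23.

Emit:
{"name": "send_rows", "arguments": {
  "plan": [
    [[0.0025, -0.025, 0, 0, 0, 0], [0.0088, -0.0688, 0, 0, 0, 0], [0.0138, -0.1125, 0, 0, 0, 0], [0.0188, -0.1563, 0, 0, 0, 0], [0.025, -0.2, 0, 0, 0, 0], [0.0288, -0.23, 0, 0, 0, 0], [0.0288, -0.2363, 0, 0, 0, 0], [0.0288, -0.2363, 0, 0, 0, 0]]
  ]
}}

```text
clock: 15.88
tool_pos: [0.596, 0.0373, 0.2124]
orientation: [180.0, 0.1, -3.8]
force: [-1.2, 0.1, -0.0]
opening: 0.0527
gripper_force: 0.0
```

Run:
```python
from h import *
to(.5975,.036,.1015)
s=snap('wrist')
h=cv2.cvtColor(s['img'],cv2.COLOR_RGB2HSV)
m=((h[...,1]<60)&(h[...,2]>190)).astype(np.uint8);m[:,:255]=0;m[:,305:]=0;m[:190]=0;m[228:]=0
n,l,st,c=cv2.connectedComponentsWithStats(m)
for i in range(1,n):
    if st[i,4]>40: print(c[i],st[i,4],np.round(onz(s,*c[i],.128),4))
g=cv2.inRange(h,(50,100,40),(85,255,255));g[232:]=0;k=max(cv2.findContours(g,0,1)[0],key=cv2.contourArea);print(cv2.boundingRect(k))
for v in(180,200,220):
    u=np.where(g[v])[0];print(v,np.round(onz(s,u.min(),v,.128),4)[:2],np.round(onz(s,u.max(),v,.128),4)[:2])
```

```text
t 15.9 pose [0.596  0.0373 0.2124] [ 1.7996e+02  9.0000e-02 -3.8300e+00] F [-1.2  0.1 -0. ] open 0.0527 0.0
cm [ 0.16  0.12 11.09] rz 0.17
[278.85377358 208.89622642] 212 [0.5987 0.0358 0.128 ]
(264, 156, 32, 76)
180 [0.623  0.0443] [0.6215 0.0223]
200 [0.6068 0.0464] [0.6053 0.024 ]
220 [0.5901 0.0486] [0.5885 0.0258]
```

To row units: 11.1 cm / 80 = 0.1388, 11 cm / 80 = 0.1375, 2 degrees / 90 = 0.0222.

Emit:
{"name": "send_rows", "arguments": {
  "plan": [
    [[0.0013, 0.0013, 0.025, 0, 0, 0.0111], [0.0025, 0.0013, 0.0563, 0, 0, 0.0222], [0.0025, 0.0013, 0.0875, 0, 0, 0.0222], [0.0025, 0.0013, 0.1125, 0, 0, 0.0222], [0.0025, 0.0013, 0.1288, 0, 0, 0.0222], [0.0025, 0.0013, 0.1375, 0, 0, 0.0222], [0.0025, 0.0013, 0.1388, 0, 0, 0.0222], [0.0025, 0.0013, 0.1388, 0, 0, 0.0222]]
  ]
}}

```text
clock: 16.6
tool_pos: [0.598, 0.0345, 0.1026]
orientation: [180.0, 0.0, -6.0]
force: [0.3, 0.1, 0.1]
opening: 0.0528
gripper_force: 0.0
```

Emit:
{"name": "send_rows", "arguments": {
  "plan": [
    [[0, 0, 0, 0, 0, 0], [0, 0, 0, 0, 0, 0], [0, 0, 0, 0, 0, 0], [0, 0, 0, 0, 0, 0], [0, 0, 0, 0, 0, 0], [0, 0, 0, 0, 0, 0], [0, 0, 0, 0, 0, 0], [0, 0, 0, 0, 0, 0]]
  ],
  "fingers": 0
}}

```text
clock: 17.27
tool_pos: [0.5982, 0.0357, 0.103]
orientation: [-180.0, -0.0, -5.9]
force: [0.2, -0.4, 3.5]
opening: 0.0242
gripper_force: 30.0
```

To row units: -9.5 cm / 80 = -0.1188, -8.5 cm / 80 = -0.1063.

Emit:
{"name": "send_rows", "arguments": {
  "plan": [
    [[0, 0, -0.0063, 0, 0, 0], [0, 0, -0.0188, 0, 0, 0], [0, 0, -0.0375, 0, 0, 0], [0, 0, -0.0625, 0, 0, 0], [0, 0, -0.0875, 0, 0, 0], [0, 0, -0.1063, 0, 0, 0], [0, 0, -0.1188, 0, 0, 0], [0, 0, -0.1188, 0, 0, 0]]
  ]
}}

```text
clock: 17.93
tool_pos: [0.5992, 0.0358, 0.2005]
orientation: [-179.9, -0.2, -5.9]
force: [-0.4, -0.0, -0.3]
opening: 0.0234
gripper_force: 30.0
```

```bash
python3 -c "
from h import *
to(.518,-.255,.2)"
```

```text
t 17.9 pose [0.5992 0.0358 0.2005] [-179.92   -0.23   -5.89] F [-0.4 -0.  -0.3] open 0.0234 30.0
cm [-5.09 29.76  0.05] rz -1.89
```

To row units: 15.5 cm / 80 = 0.1938, 15 cm / 80 = 0.1875.

Emit:
{"name": "send_rows", "arguments": {
  "plan": [
    [[-0.0025, 0.0188, 0, 0, 0, 0], [-0.0075, 0.05, 0, 0, 0, 0], [-0.015, 0.0875, 0, 0, 0, 0], [-0.0213, 0.125, 0, 0, 0, 0], [-0.0275, 0.1625, 0, 0, 0, 0], [-0.0313, 0.1875, 0, 0, 0, 0], [-0.0325, 0.1938, 0, 0, 0, 0], [-0.0325, 0.1938, 0, 0, 0, 0]]
  ]
}}

```text
clock: 18.6
tool_pos: [0.5549, -0.1176, 0.1965]
orientation: [180.0, 0.1, -6.1]
force: [0.8, -0.2, -1.1]
opening: 0.0242
gripper_force: 30.0
```

To row units: 14.3 cm / 80 = 0.1788, 13.9 cm / 80 = 0.1738, -1.9 degrees / 90 = -0.0211.

Emit:
{"name": "send_rows", "arguments": {
  "plan": [
    [[-0.0025, 0.0188, 0, 0, 0, -0.0056], [-0.0075, 0.05, 0, 0, 0, -0.0111], [-0.015, 0.0875, 0, 0, 0, -0.0211], [-0.0213, 0.125, 0, 0, 0, -0.0211], [-0.0275, 0.1563, 0, 0, 0, -0.0211], [-0.03, 0.1738, 0, 0, 0, -0.0211], [-0.0313, 0.1788, 0, 0, 0, -0.0211], [-0.0313, 0.1788, 0, 0, 0, -0.0211]]
  ]
}}

```text
clock: 19.27
tool_pos: [0.5163, -0.2557, 0.1968]
orientation: [-180.0, 0.1, -4.1]
force: [0.5, -0.3, -0.6]
opening: 0.0236
gripper_force: 30.0
```

```bash
python3 -c "
from h import *
to(.518,-.255,.0567);snap('scene','s4.png')"
```

```text
t 19.3 pose [ 0.5163 -0.2557  0.1968] [-1.7999e+02  6.0000e-02 -4.0700e+00] F [ 0.5 -0.3 -0.6] open 0.0236 30.0
cm [ 0.16 -0.08 14.01] rz -0.07
```

View pics/s4.png

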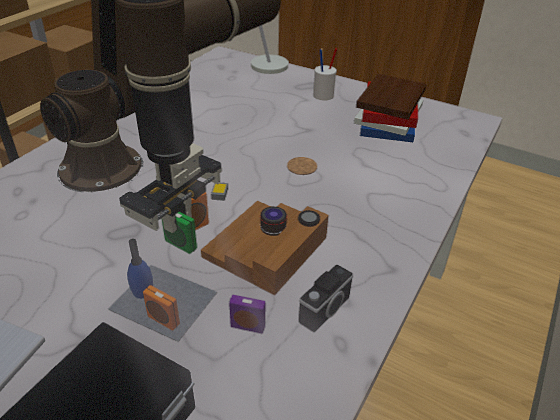

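Blower (140,275) and orange case (160,307) stand on the mat, and the green case is held upright at (180,232). I lower it.

To row units: 14 cm / 80 = 0.175, 13.7 cm / 80 = 0.1713.

Emit:
{"name": "send_rows", "arguments": {
  "plan": [
    [[0.0013, 0, 0.0188, 0, 0, 0], [0.0025, 0, 0.0563, 0, 0, 0], [0.0025, 0, 0.1, 0, 0, 0], [0.0025, 0, 0.1375, 0, 0, 0], [0.0025, 0, 0.1625, 0, 0, 0], [0.0025, 0, 0.1713, 0, 0, 0], [0.0025, 0, 0.175, 0, 0, 0], [0.0025, 0, 0.175, 0, 0, 0]]
  ]
}}

```text
clock: 19.98
tool_pos: [0.5192, -0.2551, 0.0577]
orientation: [180.0, 0.0, -3.9]
force: [0.0, -0.6, 0.0]
opening: 0.0237
gripper_force: 30.0
```

Emit:
{"name": "send_rows", "arguments": {
  "plan": [
    [[0, 0, 0, 0, 0, 0], [0, 0, 0, 0, 0, 0], [0, 0, 0, 0, 0, 0], [0, 0, 0, 0, 0, 0], [0, 0, 0, 0, 0, 0], [0, 0, 0, 0, 0, 0], [0, 0, 0, 0, 0, 0], [0, 0, 0, 0, 0, 0]]
  ],
  "fingers": 0.6
}}

```text
clock: 20.65
tool_pos: [0.5186, -0.2558, 0.0576]
orientation: [180.0, -0.0, -4.0]
force: [0.1, -0.0, -0.3]
opening: 0.0524
gripper_force: 0.0
```

To row units: -14 cm / 80 = -0.175, -11 cm / 80 = -0.1375.

Emit:
{"name": "send_rows", "arguments": {
  "plan": [
    [[0, 0, -0.025, 0, 0, 0], [0, 0, -0.0625, 0, 0, 0], [0, 0, -0.1, 0, 0, 0], [0, 0, -0.1375, 0, 0, 0], [0, 0, -0.175, 0, 0, 0], [0, 0, -0.175, 0, 0, 0]]
  ]
}}

```text
clock: 21.15
tool_pos: [0.5216, -0.2569, 0.2043]
orientation: [179.9, -0.5, -4.0]
force: [1.6, -0.3, 1.2]
opening: 0.0526
gripper_force: 0.0
```

```bash
python3 -c "
from h import *
to(.5925,-.018,.2)"
```

```text
t 21.1 pose [ 0.5216 -0.2569  0.2043] [179.85  -0.54  -3.95] F [ 1.6 -0.3  1.2] open 0.0526 0.0
cm [  5.42 -24.32   0.43] rz 0.05
```

To row units: -24.3 cm / 80 = -0.3038, -21.5 cm / 80 = -0.2688.

Emit:
{"name": "send_rows", "arguments": {
  "plan": [
    [[0.0025, -0.0188, 0, 0, 0, 0], [0.01, -0.05, 0, 0, 0, 0], [0.0188, -0.0938, 0, 0, 0, 0], [0.03, -0.1375, 0, 0, 0, 0], [0.04, -0.1813, 0, 0, 0, 0], [0.05, -0.225, 0, 0, 0, 0], [0.06, -0.2688, 0, 0, 0, 0], [0.0675, -0.3038, 0, 0, 0, 0]]
  ],
  "fingers": 1
}}

```text
clock: 21.82
tool_pos: [0.5899, -0.0148, 0.1974]
orientation: [-180.0, -0.0, -4.0]
force: [1.2, -1.0, -0.3]
opening: 0.0873
gripper_force: 0.0
```

Emit:
{"name": "send_rows", "arguments": {
  "plan": [
    [[0, 0, 0, 0, 0, 0], [0, 0, 0, 0, 0, 0], [0, 0, 0, 0, 0, 0]]
  ]
}}

```text
clock: 22.07
tool_pos: [0.5892, -0.0171, 0.1972]
orientation: [180.0, 0.0, -4.0]
force: [-1.0, -0.7, -0.9]
opening: 0.0874
gripper_force: 0.0
```

Run:
```python
from h import *
to(.5925,-.018,.056)
s=snap('wrist','w5.png');t=snap('top')
for n,q in(('w',s),('t',t)):
    c=proj(q,(.5925,-.018,.09));h=cv2.cvtColor(q['img'],cv2.COLOR_RGB2HSV)
    m=cv2.inRange(h,(110,50,40),(150,255,255));k=[x for x in cv2.findContours(m,0,1)[0] if cv2.contourArea(x)>50]
    for x in k:
        (u,v),r=cv2.minEnclosingCircle(x)
        if np.hypot(u-c[0],v-c[1])<60: print(n,np.round(c),round(u),round(v),round(r,1),np.round(onz(q,u,v,.09),4))
```

```text
t 22.1 pose [ 0.5892 -0.0171  0.1972] [ 1.7999e+02  3.0000e-02 -3.9700e+00] F [-1.  -0.7 -0.9] open 0.0874 0.0
cm [ 0.34  0.07 14.12] rz 0.03
w [278. 201.] 278 198 24.5 [ 0.5952 -0.0181  0.09  ]
t [302. 207.] 302 207 10.1 [ 0.5923 -0.0181  0.09  ]
```

View pics/w5.png

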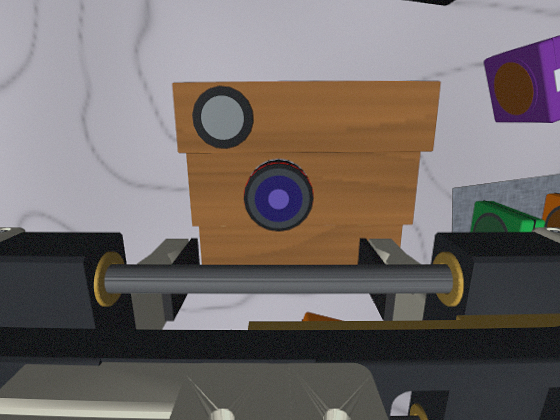

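The wrist view shows the lens at (278,198), centred between the open fingers, with its surroundings clear. I grip it, lift, and head for the coaster.

To row units: 14.1 cm / 80 = 0.1763, 0.45 cm / 80 = 0.0056.

Emit:
{"name": "send_rows", "arguments": {
  "plan": [
    [[0.0025, 0, 0.025, 0, 0, 0], [0.0056, 0.0013, 0.0625, 0, 0, 0], [0.0056, 0.0013, 0.1, 0, 0, 0], [0.0056, 0.0013, 0.1375, 0, 0, 0], [0.0056, 0.0013, 0.1625, 0, 0, 0], [0.0056, 0.0013, 0.1725, 0, 0, 0], [0.0056, 0.0013, 0.1763, 0, 0, 0], [0.0056, 0.0013, 0.1763, 0, 0, 0]]
  ]
}}

```text
clock: 22.83
tool_pos: [0.594, -0.0191, 0.0567]
orientation: [180.0, 0.0, -4.0]
force: [-0.4, -0.3, 0.4]
opening: 0.0873
gripper_force: 0.0
```

Emit:
{"name": "send_rows", "arguments": {
  "plan": [
    [[0, 0, 0, 0, 0, 0], [0, 0, 0, 0, 0, 0], [0, 0, 0, 0, 0, 0], [0, 0, 0, 0, 0, 0], [0, 0, 0, 0, 0, 0], [0, 0, 0, 0, 0, 0], [0, 0, 0, 0, 0, 0], [0, 0, 0, 0, 0, 0]]
  ],
  "fingers": 0
}}

```text
clock: 23.5
tool_pos: [0.5944, -0.0182, 0.0574]
orientation: [-180.0, -0.1, -4.0]
force: [-1.2, 0.1, 6.3]
opening: 0.0614
gripper_force: 30.0
```

To row units: -9.5 cm / 80 = -0.1188, -8.5 cm / 80 = -0.1063.

Emit:
{"name": "send_rows", "arguments": {
  "plan": [
    [[0, 0, -0.0063, 0, 0, 0], [0, 0, -0.0188, 0, 0, 0], [0, 0, -0.0375, 0, 0, 0], [0, 0, -0.0625, 0, 0, 0], [0, 0, -0.0875, 0, 0, 0], [0, 0, -0.1063, 0, 0, 0], [0, 0, -0.1188, 0, 0, 0], [0, 0, -0.1188, 0, 0, 0]]
  ]
}}

```text
clock: 24.17
tool_pos: [0.595, -0.0182, 0.1542]
orientation: [-179.9, -0.2, -4.0]
force: [0.0, 0.2, -2.2]
opening: 0.0615
gripper_force: 30.0
```

```bash
python3 -c "
from h import *
to(.4984,.3134,.15)"
```

```text
t 24.2 pose [ 0.595  -0.0182  0.1542] [-179.95   -0.21   -3.99] F [ 0.   0.2 -2.2] open 0.0615 30.0
cm [-11.95 -32.41   0.42] rz 0.01
```

To row units: -16.2 cm / 80 = -0.2025, -2.2 cm / 80 = -0.0275.

Emit:
{"name": "send_rows", "arguments": {
  "plan": [
    [[-0.005, -0.0125, 0, 0, 0, 0], [-0.015, -0.0438, 0, 0, 0, 0], [-0.0275, -0.075, 0, 0, 0, 0], [-0.0438, -0.1125, 0, 0, 0, 0], [-0.0563, -0.15, 0, 0, 0, 0], [-0.0688, -0.1813, 0, 0, 0, 0], [-0.075, -0.2, 0, 0, 0, 0], [-0.075, -0.2025, 0, 0, 0, 0]]
  ]
}}

```text
clock: 24.83
tool_pos: [0.5437, 0.1499, 0.1503]
orientation: [180.0, 0.1, -3.9]
force: [0.2, -0.9, -1.9]
opening: 0.0617
gripper_force: 30.0
```

To row units: -16.2 cm / 80 = -0.2025, -16 cm / 80 = -0.2.

Emit:
{"name": "send_rows", "arguments": {
  "plan": [
    [[-0.005, -0.0188, 0, 0, 0, 0], [-0.015, -0.05, 0, 0, 0, 0], [-0.0275, -0.0813, 0, 0, 0, 0], [-0.0438, -0.1188, 0, 0, 0, 0], [-0.0563, -0.1563, 0, 0, 0, 0], [-0.0688, -0.1875, 0, 0, 0, 0], [-0.0738, -0.2, 0, 0, 0, 0], [-0.0738, -0.2025, 0, 0, 0, 0]]
  ]
}}

```text
clock: 25.5
tool_pos: [0.4967, 0.3146, 0.1504]
orientation: [179.9, 0.1, -3.9]
force: [0.9, 0.0, -2.4]
opening: 0.0614
gripper_force: 30.0
```

To row units: 9 cm / 80 = 0.1125, 8.5 cm / 80 = 0.1063.

Emit:
{"name": "send_rows", "arguments": {
  "plan": [
    [[0, 0, 0.025, 0, 0, 0], [0, 0, 0.05, 0, 0, 0], [0, 0, 0.075, 0, 0, 0], [0, 0, 0.0938, 0, 0, 0], [0, 0, 0.1063, 0, 0, 0], [0, 0, 0.1125, 0, 0, 0], [0, 0, 0.1125, 0, 0, 0]]
  ]
}}

```text
clock: 26.08
tool_pos: [0.4975, 0.312, 0.0603]
orientation: [179.9, 0.1, -4.0]
force: [0.1, -0.4, -1.8]
opening: 0.0619
gripper_force: 30.0
```

```bash
python3 -c "
from h import *
to(.499,.3134,.0128)
s=snap('wrist','w6.png')
h=cv2.cvtColor(s['img'],cv2.COLOR_RGB2HSV)
m=cv2.inRange(h,(5,60,60),(20,200,255));k=max(cv2.findContours(m,0,1)[0],key=cv2.contourArea)
W=np.array([onz(s,*map(float,p[0]),.005)[:2] for p in k],np.float32);print(cv2.boundingRect(k),cv2.minEnclosingCircle(W))
"
```

```text
t 26.1 pose [0.4975 0.312  0.0603] [ 1.7989e+02  9.0000e-02 -4.0500e+00] F [ 0.1 -0.4 -1.8] open 0.0619 30.0
cm [ 0.14 -0.15  4.75] rz -0.05
(214, 159, 124, 81) ((0.500110924243927, 0.31284022331237793), 0.04440384730696678)
```

View pics/w6.png

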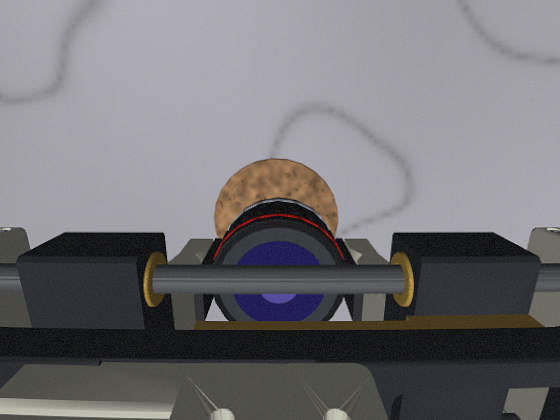

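The wrist view shows the lens held upright at (280,280) above the coaster (centre column 276). The coaster measures (0.500, 0.313), which agrees with the first measurement. I lower it gently.

To row units: 4.75 cm / 80 = 0.0594, 1.8 cm / 80 = 0.0225.

Emit:
{"name": "send_rows", "arguments": {
  "plan": [
    [[0.0013, -0.0013, 0.01, 0, 0, 0], [0.0025, -0.0013, 0.0225, 0, 0, 0], [0.0025, -0.0013, 0.035, 0, 0, 0], [0.0025, -0.0013, 0.045, 0, 0, 0], [0.0025, -0.0013, 0.0525, 0, 0, 0], [0.0025, -0.0013, 0.0575, 0, 0, 0], [0.0025, -0.0013, 0.0594, 0, 0, 0], [0.0025, -0.0013, 0.0594, 0, 0, 0]]
  ]
}}

```text
clock: 26.8
tool_pos: [0.4997, 0.3139, 0.0136]
orientation: [180.0, 0.0, -4.0]
force: [-0.7, 0.2, -2.4]
opening: 0.0616
gripper_force: 30.0
```

Emit:
{"name": "send_rows", "arguments": {
  "plan": [
    [[0, 0, 0, 0, 0, 0], [0, 0, 0, 0, 0, 0], [0, 0, 0, 0, 0, 0], [0, 0, 0, 0, 0, 0], [0, 0, 0, 0, 0, 0], [0, 0, 0, 0, 0, 0], [0, 0, 0, 0, 0, 0], [0, 0, 0, 0, 0, 0]]
  ],
  "fingers": 1
}}

```text
clock: 27.47
tool_pos: [0.4999, 0.314, 0.0141]
orientation: [-180.0, -0.0, -4.0]
force: [0.3, 0.6, -0.1]
opening: 0.0874
gripper_force: 0.0
```

To row units: -18.5 cm / 80 = -0.2313, -17.5 cm / 80 = -0.2188.

Emit:
{"name": "send_rows", "arguments": {
  "plan": [
    [[0, 0, -0.0125, 0, 0, 0], [0, 0, -0.0375, 0, 0, 0], [0, 0, -0.075, 0, 0, 0], [0, 0, -0.1125, 0, 0, 0], [0, 0, -0.15, 0, 0, 0], [0, 0, -0.1875, 0, 0, 0], [0, 0, -0.2188, 0, 0, 0], [0, 0, -0.2313, 0, 0, 0]]
  ]
}}

```text
clock: 28.13
tool_pos: [0.5012, 0.3149, 0.2044]
orientation: [-179.7, -0.3, -4.0]
force: [0.8, 0.3, 0.2]
opening: 0.0878
gripper_force: 0.0
```

Run:
```python
from h import *
to(.519,-.2558,.2)
t=snap('top','t7.png')
h=cv2.cvtColor(t['img'],cv2.COLOR_RGB2HSV);R=lambda lo,hi:cv2.inRange(h,lo,hi)
for n,m,z in(('or',R((5,140,110),(18,255,255)),.081),('gr',R((50,100,40),(85,255,255)),.081),('bl',R((105,120,30),(125,255,255)),.043),('lens',R((105,100,30),(150,255,255)),.045)):
    for k in cv2.findContours(m,0,1)[0]:
        if cv2.contourArea(k)>60:
            W=np.array([onz(t,*map(float,p[0]),z)[:2] for p in k],np.float32);r=cv2.minAreaRect(W);print(n,np.round(r[0],4),np.round(r[1],3))
```

```text
t 28.1 pose [0.5012 0.3149 0.2044] [-179.74   -0.26   -3.97] F [0.8 0.3 0.2] open 0.0878 0.0
cm [ 5.73 56.81  0.44] rz 0.03
or [ 0.3912 -0.0775] [0.095 0.031]
or [ 0.5204 -0.3297] [0.049 0.073]
gr [ 0.5181 -0.2467] [0.039 0.072]
bl [ 0.4319 -0.3039] [0.048 0.06 ]
lens [ 0.4319 -0.3033] [0.061 0.048]
lens [ 0.6806 -0.2638] [0.08  0.048]
```

View pics/t7.png

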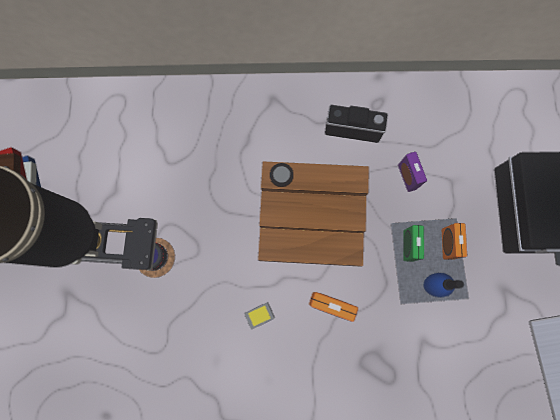

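The top view shows the lens on the coaster at (155,257), with the two cases and the blower standing on the mat at (415,242), (456,240) and (440,285). Now I return for the green case.

To row units: 22 cm / 80 = 0.275, 21 cm / 80 = 0.2625.

Emit:
{"name": "send_rows", "arguments": {
  "plan": [
    [[0.0038, 0.025, 0, 0, 0, 0], [0.0075, 0.0625, 0, 0, 0, 0], [0.0113, 0.1063, 0, 0, 0, 0], [0.015, 0.15, 0, 0, 0, 0], [0.0188, 0.1938, 0, 0, 0, 0], [0.0225, 0.2375, 0, 0, 0, 0], [0.025, 0.2625, 0, 0, 0, 0], [0.025, 0.275, 0, 0, 0, 0]]
  ],
  "fingers": 0.6
}}

```text
clock: 28.85
tool_pos: [0.5037, 0.0906, 0.1989]
orientation: [180.0, 0.0, -4.1]
force: [-0.1, 0.8, 0.2]
opening: 0.053
gripper_force: 0.0
```

To row units: 22 cm / 80 = 0.275, 21 cm / 80 = 0.2625.

Emit:
{"name": "send_rows", "arguments": {
  "plan": [
    [[0.0038, 0.025, 0, 0, 0, 0], [0.0075, 0.0625, 0, 0, 0, 0], [0.0113, 0.1063, 0, 0, 0, 0], [0.015, 0.15, 0, 0, 0, 0], [0.0188, 0.1938, 0, 0, 0, 0], [0.0225, 0.2375, 0, 0, 0, 0], [0.025, 0.2625, 0, 0, 0, 0], [0.025, 0.275, 0, 0, 0, 0]]
  ]
}}

```text
clock: 29.52
tool_pos: [0.5088, -0.1297, 0.1987]
orientation: [180.0, 0.0, -4.1]
force: [-0.6, 0.1, 0.4]
opening: 0.0521
gripper_force: 0.0
```

To row units: 12.8 cm / 80 = 0.16, 12 cm / 80 = 0.15.

Emit:
{"name": "send_rows", "arguments": {
  "plan": [
    [[0.0038, 0.025, 0, 0, 0, 0], [0.0075, 0.0625, 0, 0, 0, 0], [0.0113, 0.1, 0, 0, 0, 0], [0.015, 0.1313, 0, 0, 0, 0], [0.0188, 0.15, 0, 0, 0, 0], [0.0213, 0.16, 0, 0, 0, 0], [0.0213, 0.16, 0, 0, 0, 0], [0.0213, 0.16, 0, 0, 0, 0]]
  ]
}}

```text
clock: 30.18
tool_pos: [0.5171, -0.256, 0.1987]
orientation: [-180.0, 0.0, -4.0]
force: [-0.1, -0.3, -0.3]
opening: 0.0523
gripper_force: 0.0
```

```bash
python3 -c "
from h import *
to(.5186,-.2556,.0576)"
```

```text
t 30.2 pose [ 0.5171 -0.256   0.1987] [-1.7998e+02  4.0000e-02 -4.0300e+00] F [-0.1 -0.3 -0.3] open 0.0523 0.0
cm [ 0.15 -0.05 14.11] rz -0.03
```

To row units: 14.1 cm / 80 = 0.1763, 13.8 cm / 80 = 0.1725.

Emit:
{"name": "send_rows", "arguments": {
  "plan": [
    [[0.0013, 0, 0.0188, 0, 0, 0], [0.0013, 0, 0.0563, 0, 0, 0], [0.0013, 0, 0.1, 0, 0, 0], [0.0013, 0, 0.1375, 0, 0, 0], [0.0013, 0, 0.1625, 0, 0, 0], [0.0013, 0, 0.1725, 0, 0, 0], [0.0013, 0, 0.1763, 0, 0, 0], [0.0013, 0, 0.1763, 0, 0, 0]]
  ]
}}

```text
clock: 30.85
tool_pos: [0.5185, -0.256, 0.0583]
orientation: [180.0, 0.0, -3.9]
force: [-0.0, -0.1, 0.1]
opening: 0.0527
gripper_force: 0.0
```

Emit:
{"name": "send_rows", "arguments": {
  "plan": [
    [[0, 0, 0, 0, 0, 0], [0, 0, 0, 0, 0, 0], [0, 0, 0, 0, 0, 0], [0, 0, 0, 0, 0, 0], [0, 0, 0, 0, 0, 0], [0, 0, 0, 0, 0, 0], [0, 0, 0, 0, 0, 0], [0, 0, 0, 0, 0, 0]]
  ],
  "fingers": 0
}}

```text
clock: 31.52
tool_pos: [0.5183, -0.2568, 0.0586]
orientation: [180.0, -0.0, -4.0]
force: [-2.0, 1.1, 6.2]
opening: 0.0238
gripper_force: 29.9
```

To row units: -14.3 cm / 80 = -0.1788, -13 cm / 80 = -0.1625.

Emit:
{"name": "send_rows", "arguments": {
  "plan": [
    [[0, 0, -0.0063, 0, 0, 0], [0, 0, -0.025, 0, 0, 0], [0, 0, -0.0563, 0, 0, 0], [0, 0, -0.0938, 0, 0, 0], [0, 0, -0.1313, 0, 0, 0], [0, 0, -0.1625, 0, 0, 0], [0, 0, -0.1788, 0, 0, 0], [0, 0, -0.1788, 0, 0, 0]]
  ]
}}

```text
clock: 32.18
tool_pos: [0.5196, -0.2572, 0.205]
orientation: [179.9, -0.3, -4.0]
force: [0.3, 0.2, -0.5]
opening: 0.0241
gripper_force: 29.9
```

To row units: -15.5 cm / 80 = -0.1938, -15 cm / 80 = -0.1875.

Emit:
{"name": "send_rows", "arguments": {
  "plan": [
    [[0.0025, -0.0188, 0, 0, 0, 0], [0.0075, -0.05, 0, 0, 0, 0], [0.015, -0.0875, 0, 0, 0, 0], [0.0225, -0.125, 0, 0, 0, 0], [0.03, -0.1625, 0, 0, 0, 0], [0.0363, -0.1875, 0, 0, 0, 0], [0.0375, -0.1938, 0, 0, 0, 0], [0.0375, -0.1938, 0, 0, 0, 0]]
  ]
}}

```text
clock: 32.85
tool_pos: [0.5587, -0.1028, 0.2002]
orientation: [180.0, 0.1, -3.9]
force: [1.0, 0.7, -0.8]
opening: 0.0236
gripper_force: 29.9
```

To row units: -14.1 cm / 80 = -0.1763, -13.7 cm / 80 = -0.1713.

Emit:
{"name": "send_rows", "arguments": {
  "plan": [
    [[0.0025, -0.0188, 0, 0, 0, 0], [0.0075, -0.05, 0, 0, 0, 0], [0.015, -0.0875, 0, 0, 0, 0], [0.0225, -0.1188, 0, 0, 0, 0], [0.03, -0.15, 0, 0, 0, 0], [0.035, -0.1713, 0, 0, 0, 0], [0.0363, -0.1763, 0, 0, 0, 0], [0.0363, -0.1763, 0, 0, 0, 0]]
  ]
}}

```text
clock: 33.52
tool_pos: [0.5976, 0.0346, 0.2005]
orientation: [180.0, 0.1, -4.0]
force: [1.0, 0.2, -0.6]
opening: 0.0238
gripper_force: 29.9
```

```bash
python3 -c "
from h import *
to(.5982,.0357,.1035)"
```

```text
t 33.5 pose [0.5976 0.0346 0.2005] [ 1.7997e+02  6.0000e-02 -3.9600e+00] F [ 1.   0.2 -0.6] open 0.0238 29.9
cm [ 0.06 -0.11  9.7 ] rz 0.04
```

To row units: 9.5 cm / 80 = 0.1188, 9.3 cm / 80 = 0.1163, 2 degrees / 90 = 0.0222.

Emit:
{"name": "send_rows", "arguments": {
  "plan": [
    [[0.0013, -0.0013, 0.0188, 0, 0, 0.0111], [0.0013, -0.0013, 0.05, 0, 0, 0.0222], [0.0013, -0.0013, 0.0813, 0, 0, 0.0222], [0.0013, -0.0013, 0.1025, 0, 0, 0.0222], [0.0013, -0.0013, 0.1125, 0, 0, 0.0222], [0.0013, -0.0013, 0.1163, 0, 0, 0.0222], [0.0013, -0.0013, 0.1188, 0, 0, 0.0222], [0.0013, -0.0013, 0.1188, 0, 0, 0.0222]]
  ]
}}

```text
clock: 34.18
tool_pos: [0.5991, 0.035, 0.1068]
orientation: [-180.0, -0.1, -6.0]
force: [-0.0, -0.9, -0.7]
opening: 0.0239
gripper_force: 29.9
```

Emit:
{"name": "send_rows", "arguments": {
  "plan": [
    [[0, 0, 0, 0, 0, 0], [0, 0, 0, 0, 0, 0], [0, 0, 0, 0, 0, 0], [0, 0, 0, 0, 0, 0], [0, 0, 0, 0, 0, 0], [0, 0, 0, 0, 0, 0], [0, 0, 0, 0, 0, 0], [0, 0, 0, 0, 0, 0]]
  ],
  "fingers": 0.6
}}

```text
clock: 34.85
tool_pos: [0.5986, 0.0354, 0.1061]
orientation: [180.0, 0.0, -6.0]
force: [-0.4, 0.4, -0.3]
opening: 0.0525
gripper_force: 0.0
```

To row units: -10 cm / 80 = -0.125, -8 cm / 80 = -0.1, -2 degrees / 90 = -0.0222.

Emit:
{"name": "send_rows", "arguments": {
  "plan": [
    [[0, 0, -0.0125, 0, 0, 0], [0, 0, -0.0375, 0, 0, 0], [0, 0, -0.075, 0, 0, 0], [0, 0, -0.1, 0, 0, -0.0111], [0, 0, -0.125, 0, 0, -0.0222], [0, 0, -0.125, 0, 0, -0.0222]]
  ]
}}

```text
clock: 35.35
tool_pos: [0.601, 0.0357, 0.2117]
orientation: [-179.9, -0.4, -3.9]
force: [0.5, 0.2, 1.3]
opening: 0.0528
gripper_force: 0.0
```

```bash
python3 -c "
from h import *
to(.523,-.3434,.2)"
```

```text
t 35.4 pose [0.601  0.0357 0.2117] [-179.89   -0.42   -3.91] F [0.5 0.2 1.3] open 0.0528 0.0
cm [-5.2  38.36  1.17] rz 0.09
```

To row units: 19.5 cm / 80 = 0.2438, 18.5 cm / 80 = 0.2313.

Emit:
{"name": "send_rows", "arguments": {
  "plan": [
    [[-0.0025, 0.025, 0.0025, 0, 0, 0], [-0.0088, 0.0688, 0.0038, 0, 0, 0], [-0.0138, 0.1125, 0.0063, 0, 0, 0], [-0.0188, 0.1563, 0.0063, 0, 0, 0], [-0.025, 0.2, 0.0063, 0, 0, 0], [-0.03, 0.2313, 0.0063, 0, 0, 0], [-0.0313, 0.2438, 0.0063, 0, 0, 0], [-0.0313, 0.2438, 0.0063, 0, 0, 0]]
  ]
}}

```text
clock: 36.02
tool_pos: [0.5595, -0.1594, 0.2014]
orientation: [180.0, -0.0, -4.2]
force: [0.7, 0.6, 0.5]
opening: 0.0527
gripper_force: 0.0
```

To row units: 18.8 cm / 80 = 0.235, 18.4 cm / 80 = 0.23.

Emit:
{"name": "send_rows", "arguments": {
  "plan": [
    [[-0.0025, 0.025, 0, 0, 0, 0], [-0.0088, 0.0688, 0, 0, 0, 0], [-0.0138, 0.1125, 0, 0, 0, 0], [-0.0188, 0.1563, 0, 0, 0, 0], [-0.025, 0.2, 0, 0, 0, 0], [-0.03, 0.23, 0, 0, 0, 0], [-0.0313, 0.235, 0, 0, 0, 0], [-0.0313, 0.235, 0, 0, 0, 0]]
  ]
}}

```text
clock: 36.68
tool_pos: [0.5219, -0.3439, 0.2008]
orientation: [-180.0, 0.0, -4.1]
force: [0.4, 0.4, -0.6]
opening: 0.0526
gripper_force: 0.0
```

```bash
python3 -c "
from h import *
to(.523,-.3432,.0568)"
```

```text
t 36.7 pose [ 0.5219 -0.3439  0.2008] [-1.7999e+02  2.0000e-02 -4.1100e+00] F [ 0.4  0.4 -0.6] open 0.0526 0.0
cm [ 0.1  -0.07 14.4 ] rz -0.11
```

Emit:
{"name": "send_rows", "arguments": {
  "plan": [
    [[0.0013, 0, 0.0188, 0, 0, 0], [0.0013, 0, 0.0563, 0, 0, 0], [0.0013, 0, 0.1, 0, 0, 0], [0.0013, 0, 0.1375, 0, 0, 0], [0.0013, 0, 0.1625, 0, 0, 0], [0.0013, 0, 0.175, 0, 0, 0], [0.0013, 0, 0.1788, 0, 0, 0], [0.0013, 0, 0.18, 0, 0, 0]]
  ]
}}

```text
clock: 37.35
tool_pos: [0.5238, -0.3425, 0.0573]
orientation: [180.0, 0.0, -3.9]
force: [0.7, 0.2, 1.1]
opening: 0.0525
gripper_force: 0.0
```

Emit:
{"name": "send_rows", "arguments": {
  "plan": [
    [[0, 0, 0, 0, 0, 0], [0, 0, 0, 0, 0, 0], [0, 0, 0, 0, 0, 0], [0, 0, 0, 0, 0, 0], [0, 0, 0, 0, 0, 0], [0, 0, 0, 0, 0, 0], [0, 0, 0, 0, 0, 0], [0, 0, 0, 0, 0, 0]]
  ],
  "fingers": 0
}}

```text
clock: 38.02
tool_pos: [0.5233, -0.3435, 0.0578]
orientation: [180.0, -0.0, -4.0]
force: [-0.8, 0.4, 5.7]
opening: 0.0239
gripper_force: 29.6
```

To row units: -14.3 cm / 80 = -0.1788, -13 cm / 80 = -0.1625.

Emit:
{"name": "send_rows", "arguments": {
  "plan": [
    [[0, 0, -0.0063, 0, 0, 0], [0, 0, -0.025, 0, 0, 0], [0, 0, -0.0563, 0, 0, 0], [0, 0, -0.0938, 0, 0, 0], [0, 0, -0.1313, 0, 0, 0], [0, 0, -0.1625, 0, 0, 0], [0, 0, -0.1788, 0, 0, 0], [0, 0, -0.1788, 0, 0, 0]]
  ]
}}

```text
clock: 38.68
tool_pos: [0.5245, -0.344, 0.2041]
orientation: [179.9, -0.3, -4.0]
force: [-0.5, -0.3, -1.0]
opening: 0.0239
gripper_force: 29.6
```

To row units: -14 cm / 80 = -0.175, -13.7 cm / 80 = -0.1713.

Emit:
{"name": "send_rows", "arguments": {
  "plan": [
    [[0.0025, -0.0188, 0, 0, 0, 0], [0.0075, -0.05, 0, 0, 0, 0], [0.0138, -0.0875, 0, 0, 0, 0], [0.02, -0.125, 0, 0, 0, 0], [0.0263, -0.15, 0, 0, 0, 0], [0.0313, -0.1713, 0, 0, 0, 0], [0.0325, -0.175, 0, 0, 0, 0], [0.0325, -0.175, 0, 0, 0, 0]]
  ]
}}

```text
clock: 39.35
tool_pos: [0.5586, -0.2043, 0.1993]
orientation: [-180.0, 0.1, -3.9]
force: [0.0, 0.2, -0.4]
opening: 0.0241
gripper_force: 29.6
```

To row units: -13.6 cm / 80 = -0.17, -13.2 cm / 80 = -0.165.

Emit:
{"name": "send_rows", "arguments": {
  "plan": [
    [[0.0025, -0.0188, 0, 0, 0, 0], [0.0075, -0.05, 0, 0, 0, 0], [0.0138, -0.0875, 0, 0, 0, 0], [0.02, -0.1188, 0, 0, 0, 0], [0.0263, -0.1438, 0, 0, 0, 0], [0.03, -0.165, 0, 0, 0, 0], [0.0313, -0.17, 0, 0, 0, 0], [0.0313, -0.17, 0, 0, 0, 0]]
  ]
}}

```text
clock: 40.02
tool_pos: [0.5931, -0.0713, 0.1995]
orientation: [180.0, 0.1, -4.0]
force: [-0.0, -0.1, -0.5]
opening: 0.0237
gripper_force: 29.6
```

```bash
python3 -c "
from h import *
to(.593,-.0713,.1040)"
```

```text
t 40.0 pose [ 0.5931 -0.0713  0.1995] [ 1.7999e+02  5.0000e-02 -3.9600e+00] F [-0.  -0.1 -0.5] open 0.0237 29.6
cm [-0.01 -0.    9.55] rz 0.04
```

To row units: 9.45 cm / 80 = 0.1181, 9.3 cm / 80 = 0.1163.

Emit:
{"name": "send_rows", "arguments": {
  "plan": [
    [[0, 0, 0.0188, 0, 0, 0], [0, 0, 0.05, 0, 0, 0], [0, 0, 0.0813, 0, 0, 0], [0, 0, 0.1025, 0, 0, 0], [0, 0, 0.1125, 0, 0, 0], [0, 0, 0.1163, 0, 0, 0], [0, 0, 0.1181, 0, 0, 0], [0, 0, 0.1181, 0, 0, 0]]
  ]
}}

```text
clock: 40.68
tool_pos: [0.5936, -0.072, 0.1063]
orientation: [-180.0, -0.1, -4.0]
force: [0.5, 0.0, -0.7]
opening: 0.0236
gripper_force: 29.6
```

Emit:
{"name": "send_rows", "arguments": {
  "plan": [
    [[0, 0, 0, 0, 0, 0], [0, 0, 0, 0, 0, 0], [0, 0, 0, 0, 0, 0], [0, 0, 0, 0, 0, 0], [0, 0, 0, 0, 0, 0], [0, 0, 0, 0, 0, 0], [0, 0, 0, 0, 0, 0], [0, 0, 0, 0, 0, 0]]
  ],
  "fingers": 0.6
}}

```text
clock: 41.35
tool_pos: [0.5932, -0.0714, 0.1056]
orientation: [-180.0, -0.0, -4.0]
force: [-0.6, -0.4, 0.2]
opening: 0.0523
gripper_force: 0.0
```

To row units: -11 cm / 80 = -0.1375, -9 cm / 80 = -0.1125.

Emit:
{"name": "send_rows", "arguments": {
  "plan": [
    [[0, 0, -0.0125, 0, 0, 0], [0, 0, -0.0375, 0, 0, 0], [0, 0, -0.075, 0, 0, 0], [0, 0, -0.1125, 0, 0, 0], [0, 0, -0.1375, 0, 0, 0], [0, 0, -0.1375, 0, 0, 0], [0, 0, -0.1375, 0, 0, 0]]
  ]
}}

```text
clock: 41.93
tool_pos: [0.5939, -0.0713, 0.2177]
orientation: [-179.9, -0.2, -4.0]
force: [-0.6, -0.5, -0.7]
opening: 0.0526
gripper_force: 0.0
```

```bash
python3 -c "
from h import *
to(.4306,-.3048,.2137)"
```

```text
t 41.9 pose [ 0.5939 -0.0713  0.2177] [-179.95   -0.2    -4.  ] F [-0.6 -0.5 -0.7] open 0.0526 0.0
cm [-14.66  24.43   0.4 ] rz -0.0
```

To row units: 12.2 cm / 80 = 0.1525, 11 cm / 80 = 0.1375.

Emit:
{"name": "send_rows", "arguments": {
  "plan": [
    [[-0.0125, 0.0188, 0, 0, 0, 0], [-0.0313, 0.05, 0, 0, 0, 0], [-0.05, 0.0813, 0, 0, 0, 0], [-0.0688, 0.1125, 0, 0, 0, 0], [-0.085, 0.1375, 0, 0, 0, 0], [-0.0913, 0.1525, 0, 0, 0, 0], [-0.0913, 0.1525, 0, 0, 0, 0]]
  ]
}}

```text
clock: 42.52
tool_pos: [0.5098, -0.19, 0.215]
orientation: [180.0, 0.1, -4.1]
force: [1.0, 0.4, 0.8]
opening: 0.0529
gripper_force: 0.0
```

To row units: 12.2 cm / 80 = 0.1525, 11 cm / 80 = 0.1375.

Emit:
{"name": "send_rows", "arguments": {
  "plan": [
    [[-0.0125, 0.0188, 0, 0, 0, 0], [-0.0313, 0.05, 0, 0, 0, 0], [-0.05, 0.0813, 0, 0, 0, 0], [-0.0688, 0.1125, 0, 0, 0, 0], [-0.085, 0.1375, 0, 0, 0, 0], [-0.0913, 0.1525, 0, 0, 0, 0], [-0.0913, 0.1525, 0, 0, 0, 0], [-0.0913, 0.1525, 0, 0, 0, 0]]
  ]
}}

```text
clock: 43.18
tool_pos: [0.4303, -0.3048, 0.215]
orientation: [-180.0, 0.0, -4.1]
force: [0.4, 0.5, -0.6]
opening: 0.0527
gripper_force: 0.0
```

```bash
python3 -c "
from h import *
to(.4306,-.3048,.1127)
s=snap('top')
h=cv2.cvtColor(s['img'],cv2.COLOR_RGB2HSV)
for n,a,b,w in(('or',(5,140,110),(18,255,255),(310,195,345,230)),('gr',(50,100,40),(85,255,255),(260,180,295,230))):
    m=cv2.inRange(h,a,b);r=np.zeros_like(m);r[w[1]:w[3],w[0]:w[2]]=m[w[1]:w[3],w[0]:w[2]]
    k=max(cv2.findContours(r,0,1)[0],key=cv2.contourArea);q=cv2.minAreaRect(np.array([onz(s,*map(float,p[0]),.128)[:2] for p in k],np.float32));print(n,cv2.boundingRect(k),np.round(q[0],4),np.round(q[1],4),q[2])
"
```

```text
t 43.2 pose [ 0.4303 -0.3048  0.215 ] [-1.7998e+02  5.0000e-02 -4.0800e+00] F [ 0.4  0.5 -0.6] open 0.0527 0.0
cm [ 0.03 -0.   10.23] rz -0.08
or (320, 195, 17, 32) [ 0.5774 -0.0684] [0.0315 0.0627] 88.14971923828125
gr (269, 183, 15, 35) [0.5997 0.0348] [0.0237 0.0691] 84.00943756103516
```

To row units: 10.2 cm / 80 = 0.1275, 10 cm / 80 = 0.125.

Emit:
{"name": "send_rows", "arguments": {
  "plan": [
    [[0, 0, 0.0188, 0, 0, 0], [0, 0, 0.05, 0, 0, 0], [0, 0, 0.0875, 0, 0, 0], [0, 0, 0.1125, 0, 0, 0], [0, 0, 0.125, 0, 0, 0], [0, 0, 0.1275, 0, 0, 0], [0, 0, 0.1275, 0, 0, 0]]
  ]
}}

```text
clock: 43.82
tool_pos: [0.4309, -0.3043, 0.1135]
orientation: [180.0, 0.1, -3.9]
force: [0.2, -0.2, 1.2]
opening: 0.0531
gripper_force: 0.0
```

Emit:
{"name": "send_rows", "arguments": {
  "plan": [
    [[0, 0, 0, 0, 0, 0], [0, 0, 0, 0, 0, 0], [0, 0, 0, 0, 0, 0], [0, 0, 0, 0, 0, 0], [0, 0, 0, 0, 0, 0], [0, 0, 0, 0, 0, 0], [0, 0, 0, 0, 0, 0], [0, 0, 0, 0, 0, 0]]
  ],
  "fingers": 0
}}

```text
clock: 44.48
tool_pos: [0.4306, -0.3048, 0.1138]
orientation: [180.0, -0.0, -4.0]
force: [-0.5, 0.6, 1.5]
opening: 0.0142
gripper_force: 30.0
```

To row units: -12 cm / 80 = -0.15, -1.5 cm / 80 = -0.0188.

Emit:
{"name": "send_rows", "arguments": {
  "plan": [
    [[0, 0, -0.0063, 0, 0, 0], [0, 0, -0.0188, 0, 0, 0], [0, 0, -0.05, 0, 0, 0], [0, 0, -0.0813, 0, 0, 0], [0, 0, -0.1125, 0, 0, 0], [0, 0, -0.1375, 0, 0, 0], [0, 0, -0.15, 0, 0, 0], [0, 0, -0.15, 0, 0, 0]]
  ]
}}

```text
clock: 45.15
tool_pos: [0.4316, -0.3052, 0.2365]
orientation: [179.9, -0.3, -4.0]
force: [-0.5, -0.8, 0.1]
opening: 0.0144
gripper_force: 30.0
```

To row units: -14.8 cm / 80 = -0.185, -14.2 cm / 80 = -0.1775.

Emit:
{"name": "send_rows", "arguments": {
  "plan": [
    [[0.0025, -0.0125, 0, 0, 0, 0], [0.0075, -0.0375, 0, 0, 0, 0], [0.0163, -0.075, 0, 0, 0, 0], [0.0263, -0.1125, 0, 0, 0, 0], [0.0363, -0.15, 0, 0, 0, 0], [0.0438, -0.1775, 0, 0, 0, 0], [0.0463, -0.185, 0, 0, 0, 0], [0.0463, -0.185, 0, 0, 0, 0]]
  ]
}}

```text
clock: 45.82
tool_pos: [0.4775, -0.1577, 0.232]
orientation: [-180.0, 0.1, -3.9]
force: [-0.2, -1.0, -1.6]
opening: 0.0145
gripper_force: 30.0
```

To row units: -14.5 cm / 80 = -0.1813, -14 cm / 80 = -0.175.

Emit:
{"name": "send_rows", "arguments": {
  "plan": [
    [[0.0025, -0.0125, 0, 0, 0, 0], [0.0075, -0.0375, 0, 0, 0, 0], [0.0163, -0.075, 0, 0, 0, 0], [0.0263, -0.1125, 0, 0, 0, 0], [0.0363, -0.15, 0, 0, 0, 0], [0.0425, -0.175, 0, 0, 0, 0], [0.045, -0.1813, 0, 0, 0, 0], [0.045, -0.1813, 0, 0, 0, 0]]
  ]
}}

```text
clock: 46.48
tool_pos: [0.5238, -0.0168, 0.2327]
orientation: [180.0, 0.1, -3.9]
force: [-0.0, -0.2, -0.1]
opening: 0.0142
gripper_force: 30.0
```

```bash
python3 -c "
from h import *
to(.5242,-.0175,.1342);snap('scene','s8.png')"
```

```text
t 46.5 pose [ 0.5238 -0.0168  0.2327] [ 1.7997e+02  8.0000e-02 -3.9500e+00] F [-0.  -0.2 -0.1] open 0.0142 30.0
cm [0.05 0.07 9.85] rz 0.05
```

View pics/s8.png

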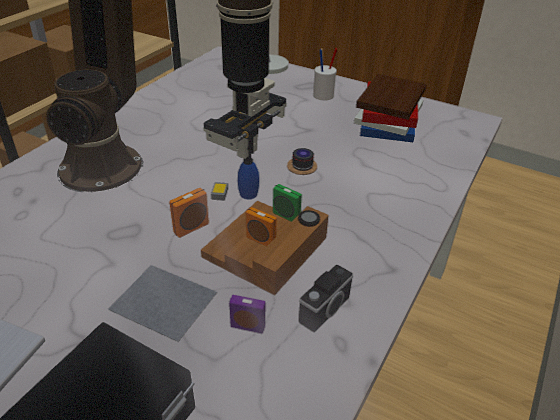

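The scene view shows both cases back on the riser at (260,225) and (287,203), the lens on the coaster at (303,158), and the blower held upright at (248,178). I lower the blower onto its tread.

To row units: 9.7 cm / 80 = 0.1213, 0.05 cm / 80 = 0.0006.

Emit:
{"name": "send_rows", "arguments": {
  "plan": [
    [[0.0006, 0.0006, 0.0188, 0, 0, 0], [0.0006, 0.0006, 0.05, 0, 0, 0], [0.0006, 0.0006, 0.0813, 0, 0, 0], [0.0006, 0.0006, 0.1025, 0, 0, 0], [0.0006, 0.0006, 0.1138, 0, 0, 0], [0.0006, 0.0006, 0.1188, 0, 0, 0], [0.0006, 0.0006, 0.1213, 0, 0, 0], [0.0006, 0.0006, 0.1213, 0, 0, 0]]
  ]
}}

```text
clock: 47.2
tool_pos: [0.5245, -0.0185, 0.137]
orientation: [-180.0, -0.0, -4.0]
force: [1.1, 0.1, -0.4]
opening: 0.0141
gripper_force: 30.0
```

Emit:
{"name": "send_rows", "arguments": {
  "plan": [
    [[0, 0, 0, 0, 0, 0], [0, 0, 0, 0, 0, 0], [0, 0, 0, 0, 0, 0], [0, 0, 0, 0, 0, 0], [0, 0, 0, 0, 0, 0], [0, 0, 0, 0, 0, 0], [0, 0, 0, 0, 0, 0], [0, 0, 0, 0, 0, 0]]
  ],
  "fingers": 0.6
}}

```text
clock: 47.87
tool_pos: [0.5242, -0.018, 0.1366]
orientation: [180.0, -0.0, -4.0]
force: [0.5, -0.2, -0.6]
opening: 0.0524
gripper_force: 0.0
```

To row units: -12 cm / 80 = -0.15, -9 cm / 80 = -0.1125.

Emit:
{"name": "send_rows", "arguments": {
  "plan": [
    [[0, 0, -0.0125, 0, 0, 0], [0, 0, -0.0375, 0, 0, 0], [0, 0, -0.075, 0, 0, 0], [0, 0, -0.1125, 0, 0, 0], [0, 0, -0.15, 0, 0, 0], [0, 0, -0.15, 0, 0, 0]]
  ]
}}

```text
clock: 48.37
tool_pos: [0.5272, -0.018, 0.2638]
orientation: [-179.9, -0.6, -4.0]
force: [1.0, 0.8, 1.1]
opening: 0.0529
gripper_force: 0.0
```

Emit:
{"name": "send_rows", "arguments": {
  "plan": [
    [[-0.0125, 0.025, 0, 0, 0, 0], [-0.025, 0.0625, 0, 0, 0, 0], [-0.0375, 0.1063, 0, 0, 0, 0], [-0.05, 0.15, 0, 0, 0, 0], [-0.0625, 0.1938, 0, 0, 0, 0], [-0.0625, 0.2375, 0, 0, 0, 0], [-0.0625, 0.275, 0, 0, 0, 0], [-0.0625, 0.275, 0, 0, 0, 0]]
  ]
}}

```text
clock: 49.03
tool_pos: [0.4582, -0.2378, 0.2571]
orientation: [179.9, -0.0, -4.2]
force: [0.3, 0.4, 0.4]
opening: 0.0527
gripper_force: 0.0
```

Run:
```python
from h import *
import pickle
a,b=pickle.load(open('start.pkl','rb'))
t=snap('top','t9.png');s=snap('scene','s9.png')
def cen(q,lo,hi,w):
    m=cv2.inRange(cv2.cvtColor(q['img'],cv2.COLOR_RGB2HSV)[w[1]:w[3],w[0]:w[2]],lo,hi)
    M=cv2.moments(m,True);return np.round([M['m10']/M['m00']+w[0],M['m01']/M['m00']+w[1]],1),M['m00']
for n,lo,hi,w in(('or',(5,140,110),(18,255,255),(316,180,345,225)),('gr',(50,100,40),(85,255,255),(255,175,295,230)),('bl',(105,120,30),(125,255,255),(285,226,325,265))): print(n,cen(b,lo,hi,w),cen(t,lo,hi,w))
for n,lo,hi,w in(('or',(5,140,60),(18,255,255),(240,205,280,245)),('gr',(50,100,30),(85,255,255),(265,175,305,225)),('bl',(105,120,30),(125,255,255),(230,185,258,235))): print(n,cen(a,lo,hi,w),cen(s,lo,hi,w))
l=cen(t,(105,80,30),(150,255,255),(130,235,180,280));print('lens',l,onz(t,*l[0],.045))
i=np.vstack([t['img'][140:340,120:480]]);cv2.imwrite('pics/f.png',cv2.resize(i[:,:,::-1],None,fx=2,fy=2))
to(.5,-.2,.2)
```

```text
Traceback (most recent call last):
ZeroDivisionError: float division by zero
```

Run:
```python
from h import *
import pickle
a,b=pickle.load(open('start.pkl','rb'));s=snap('scene');t=snap('top')
def cen(q,lo,hi,w):
    m=cv2.inRange(cv2.cvtColor(q['img'],cv2.COLOR_RGB2HSV)[w[1]:w[3],w[0]:w[2]],lo,hi)
    M=cv2.moments(m,True);k=max(M['m00'],1);return np.round([M['m10']/k+w[0],M['m01']/k+w[1]],1),k
for n,lo,hi,w in(('or',(5,140,60),(18,255,255),(240,205,280,245)),('gr',(50,100,30),(85,255,255),(265,175,305,225)),('bl',(105,120,30),(125,255,255),(230,185,258,235))): print(n,cen(a,lo,hi,w),cen(s,lo,hi,w))
l=cen(t,(105,80,30),(150,255,255),(130,235,180,280));print('lens',l,onz(t,*l[0],.045))
c=s['img'][140:340,100:350][:,:,::-1];cv2.imwrite('pics/f.png',cv2.resize(c,None,fx=2.8,fy=2.8))
```

```text
or (array([260. , 227.6]), 882.0) (array([261.9, 226.6]), 1008.0)
gr (array([287.9, 198. ]), 386.0) (array([287.4, 199.6]), 402.0)
bl (array([245.7, 207.7]), 227.0) (array([246.1, 207.6]), 225.0)
lens (array([148. , 254.9]), 289.0) [0.49992835 0.31403271 0.045     ]
```

View pics/f.png

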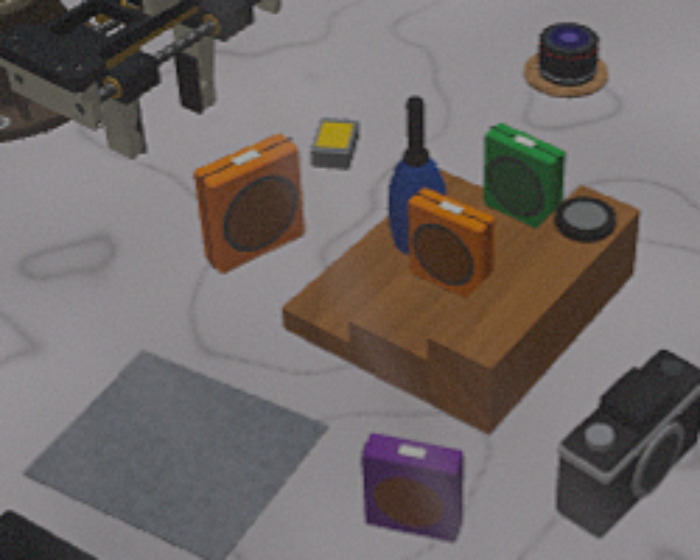

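The picture shows everything standing upright in place: blower at crop (415,200), orange case (450,240), green case (523,175), lens on the coaster (568,55). The arm is clear. Centroids are within 2 px (about 3 mm) of the start, and the lens is within 1 mm of the coaster's centre. I hand the job in.

```bash
python3 -c "
from plant import ctrl
print(ctrl.close_job())"
```

```text
the job is handed in; nothing more can be done
None
```

I handed the job in at about 49 s of the 138 s limit: the lens is on the coaster, measured about 1 mm off its centre, and both cases and the blower stand upright at their start places to within about 3 mm; no verdict was returned.

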